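Unload the vacuum calibration fixture

ROBOT

A 6-joint arm with a two-finger parallel gripper is mounted at the origin on the work surface. World frame = base frame: x ahead of the robot, y to its left, z up, the work surface at z = 0. Lengths are in m, angles in rad, forces in N, time in s.
With the tool pointing down it reaches from about 0.35 to 0.875 m from the base axis. Payload 15.5 kg.
Tool frame: the origin (TCP) lies at the very end of the fingers, on their centre line; the grasp point (between the pads) lies 19 mm behind it; z points along the fingers, y is the direction in which the jaws open and shut (so a half turn about z gives the same grasp; the last joint's range is limited). The gripper opens to 85 mm and grips with 20 to 120 N. Pads are 22 mm wide; open, the fingers measure 114 mm over their backs; the gripper's body (76 mm by 85 mm) begins 54 mm behind the grasp point. The pads swing forward as they close: fully open they stand 13 mm farther back than shut.
Start: joints at [1.238, 0.494, 1.345, -0, 1.302, -0.096], TCP at [0.147, 0.608, 0.231] pointing down, gripper open.
Joint ranges: [-2.91, 2.91], [-0.82, 2.16], [0.22, 2.67], [-1.22, 4.37], [0.12, 2.79], [-3.08, 3.08]. Speed limits (rad/s): [1.89, 1.89, 2.57, 3.01, 3.01, 3.01].

INTERFACE

Orientations are given as a unit quaternion [w, x, y, z].
In Python, from station import read_state, capture, job_done gives the robot as it stands.
- The arm moves only by the tool carry_out, never from a script. Its argument "targets" is a list of rows, each a list of 7 numbers: the shift along the world's x, y, z in m, then the turn, a rotation vector about the world's x, y, z in rad, then the finger opening in m, from 0 to 0.0854. A call has 1 to 12 rows; each row is the pose to reach, as a shift and turn from the pose measured when the call began; what a row does not reach only later rows make up. A row lasts 1/12 s, in which the tool goes at most 41.7 mm and 7.16 degrees, less where a joint would pass 70% of its speed; a pose out of reach is approached as far as the arm can. A call with a gripper value outside its range is refused whole. The fingers move at their own pace and stop on an object; "squeeze" is the grip in N (left out, the last holds). Time passes only in rows, so rows that repeat a pose let the fingers close. It gives the time, the measured TCP pose, the force and the opening at its end, in the units of the state.
- read_state(): the state, without advancing time (a new reading comes with each control period).
- capture(name): name is "side" or "top" or "wrist"; returns a dict with "img" (480x640x3 uint8, red, green, blue), "fx", "fy", "cx", "cy" (pixels), "position" and "rotation" of the camera in the world. Camera axes: x right, y down, z forward; pixel columns grow to the right and rows downward; lengths in m; the calibration is good to about 2 mm. A picture is of the moment at which its call begins. There is no depth.
- job_done(): hands the job in, once; it reports no verdict.
The state is a dict: "clock": time; "qpos": joint angles; "qvel": joint speeds; "joint_torque": joint torques, N m; "ee_pos": TCP position; "orientation": TCP orientation; "force": force on the tool from outside, world axes, zero at the start; "torque": the same for the moment, N m; "grip_width": finger opening in m.
Only numpy, scipy, OpenCV 4.12 (cv2) and the standard library are available. Lean on these libraries where they do the work, as an engineer would, in place of code of your own. Each camera call takes 0.05 s, during which the arm holds its last target.

TASK

Unload the calibration fixture: first pull the vent valve's knob up to its stop, then loosen the clamp knob, which has a left-hand thread, by turning it clockwise (seen from above) to its end stop. With the vent still open, draw every logger out from under the raised clamp bar and lay it flat in the grey tray, upright on its base with the tab up; when all are in, push the vent knob fully home again. Leave the clamp loose and do not disturb the tape roll, the jar or the screwdriver.

Things in the scene. Friction and masses are not known exactly. Their poses are not given: they have to be found in the camera images.
- fixture: Aluminium platen fixed to the bench, 195 mm (x) by 290 mm (y), 6 mm thick; origin on the bench under its middle, x towards the clamp, z up. Loggers start on it side by side at fixture y = about -117, -39, 39, 117 mm (some absent), tabs at about x = -15 mm, collars beyond the clamp bar. Two posts, 14 mm diameter, at x = 40, y = +-137 mm; tops 66 mm above the bench.
- bar_under (a point): Middle of the underside of the dark steel clamp bar: 16 mm wide (x), 290 mm long (y), 16 mm thick, at fixture x = 40 mm, axes as the fixture. Tight: 24.5 mm above the bench, over the loggers' necks and below their collars' tops, so they are trapped. Fully loose: 10.5 mm higher; a logger can then be drawn out level, 45 mm towards fixture -x, and lifted.
- clamp_knob (a joint): Left-hand threaded clamp knob, vertical axis. Angle in rad, grows CLOCKWISE seen from above: clockwise loosens it and raises the clamp bar, 2.5 mm a radian. 0 = fully tight, 4.2 = end stop, fully loose. It stays where it is left; turning takes about 0.12 N m.
- clamp_knob_grip (a point): Middle of the clamp knob's black grip wing, on its axis (fixture x = 70 mm, y = 0). The wing is 60 mm long, 14 mm thick and 30 mm high; this point lies half-way up it (15 mm below its top), about 71 mm above the bench when tight, and rises with the bar. The point turns with the knob: x along the wing, y across its thickness, z up.
- vent_knob (a joint): Pull knob of the vent valve, vertical travel in m: 0 = pushed fully home, 0.025 = pulled right up to its stop (open). Takes about 4 N and stays where it is left.
- vent_head (a point): Centre of the black round pull-knob head on top of the grey vent valve box (70 x 70 x 60 mm high, fixed). Head 36 mm diameter, 23 mm high, on a thin stem; this point is half-way up the head, 26.5 mm above the box top (86.5 mm above the bench) when pushed home. z up.
- tray_in (a point): Centre of the inner floor of the open grey tray, fixed on the bench, floor 5 mm above the bench; inner size 170 mm (x) by 300 mm (y), wall tops 23 mm above the floor; x, y along its sides, z up.
- logger1_tab (a point): Temperature logger, 0.2 kg: steel body 80 (x) by 30 (y) by 24 mm high; upright black finger tab on top, 40 (x) by 12 (y) by 34 mm high. From its +x end a neck (10 mm diameter, 30 mm long, axis 12 mm above the underside) ends in a collar, 20 mm diameter, 10 mm long. Point: centre of the tab, 41 mm above the underside; logger reaches 80 mm to +x, 40 mm to -x of it. May be absent.
- logger2_tab (a point): Has the shape of logger 1; the point and axes are the same: centre of its finger tab, 41 mm above its underside, x towards the collar. May be absent (None).
- logger3_tab (a point): Has the shape of logger 1; the point and axes are the same: centre of its finger tab, 41 mm above its underside, x towards the collar. May be absent (None).
- logger4_tab (a point): Has the shape of logger 1; the point and axes are the same: centre of its finger tab, 41 mm above its underside, x towards the collar. May be absent (None).
- tape_roll: Bystander: roll of tape, 96 mm diameter, 22 mm high, lying flat; origin under its centre.
- sample_jar: Bystander: amber jar, 60 mm diameter, 75 mm high; origin under its centre.
- screwdriver: Bystander: screwdriver lying on the bench; origin under its middle.
Mind the look-alikes: they are no part of the job. Of the things that look like the part that bears vent_knob, take the one that is farthest to the robot's right at the start.

How it is judged:
By the outcome, as a careful person would: the job done as asked, in the order asked, and still so for the second after the job is handed in, with the robot touching nothing.
Of logger1, logger2, logger3, logger4 only 2 to 4 are there at a start; the rules pass over those that are not, and their reading is None.
At some moment in a run one of logger1, logger2, logger3, logger4 may be knocked a few centimetres aside while the robot is not near it.
It also fails if it takes over 210 s, if anything falls off the work surface, if the arm or the gripper's body presses on something with over 40 N, if the wrist force passes 120 N, or if a joint passes its speed limit or range.

## Working session

There is one attempt and no reset: what is moved stays moved. The work goes in short steps, Python scripts to look and compute and a tool call to move; the robot and the scene stay as the last step left them, time stands still between calls to the robot, and variables do not carry over. Pictures are saved under pics/ and viewed, and the job is handed in when it is done.

Besides the shell and the picture viewer there is one more tool, called after "Call:" as name(argument=value, ...) on one line, values as JSON. carry_out: Moves the arm, as the interface text tells. Its arguments: {"type":"object","properties":{"targets":{"type":"array","items":{"type":"array","items":{"type":"number"}}},"squeeze":{"type":"number"}},"required":["targets"]}

```bash
mkdir -p pics; ls
python3 - <<'E'
from station import *
import cv2
for n in ["side","top","wrist"]:
    c=capture(n); cv2.imwrite(f"pics/{n}0.png",c["img"][:,:,::-1]); print(n,c["fx"],c["fy"],c["cx"],c["cy"],c["position"],c["rotation"])
print(read_state())
E
```

```text
pics
side 488.3191199687998 488.3191199687998 324.9846795733018 239.8575250921424 [ 0.01262506 -0.63756011  0.61047782] [-0.45044852  0.82523015 -0.29419472  0.17187435]
top 495.6250629941214 495.6250629941214 324.6547628269377 246.13081846356576 [0.38115296 0.00594729 1.05816822] [ 0.05030612 -0.69971275  0.71039516 -0.05665756]
wrist 431.28941612450905 431.28941612450905 319.9309320617813 242.0135051188367 [0.07192451 0.62419583 0.37426501] [0.11926657 0.77644559 0.61170156 0.09342874]
{'clock': 0.15, 'qpos': array([ 1.23848472e+00,  4.94054956e-01,  1.34597758e+00, -1.47702538e-05,
        1.30245453e+00, -9.54867769e-02]), 'qvel': array([ 1.14099414e-03, -1.53222916e-03, -1.83205039e-03, -1.05289132e-03,
        9.22368042e-06, -2.22672178e-05]), 'joint_torque': array([ 4.96849589e-04, -8.82536530e+01, -3.84067905e+01, -3.34830511e-04,
        7.00271819e-03,  6.12898106e-06]), 'ee_pos': array([0.14654489, 0.60731183, 0.230832  ]), 'orientation': array([-8.79721145e-05,  1.18133932e-01,  9.92997570e-01, -4.38528442e-04]), 'force': array([-0.73599138, -0.61852849, -0.5770002 ]), 'torque': array([-0.00513905,  0.01485594, -0.01990077]), 'grip_width': 0.08521375522816596}
```

View pics/top0.png

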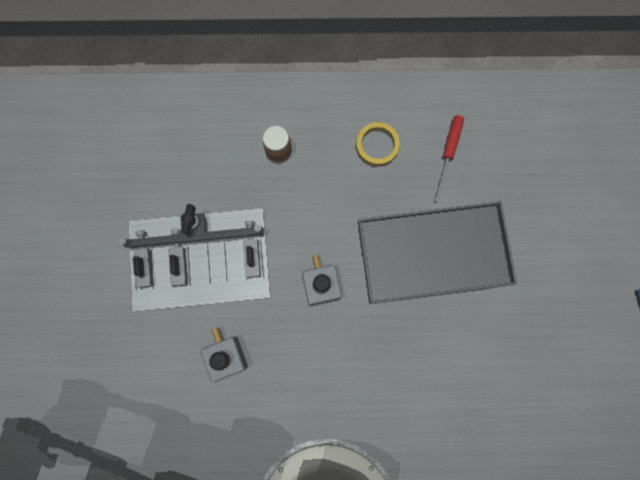

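View pics/side0.png

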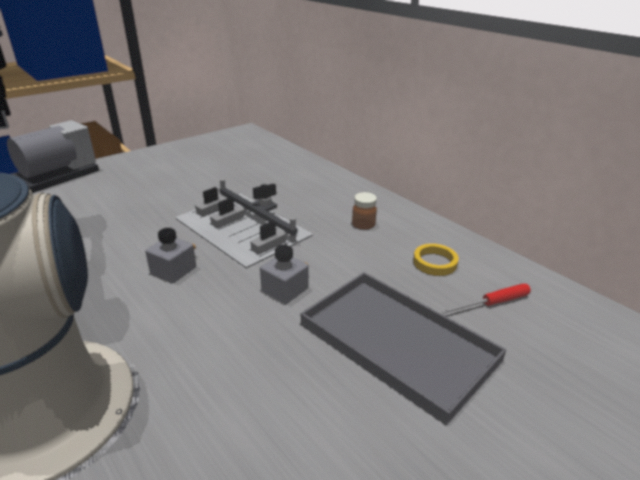

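View pics/wrist0.png

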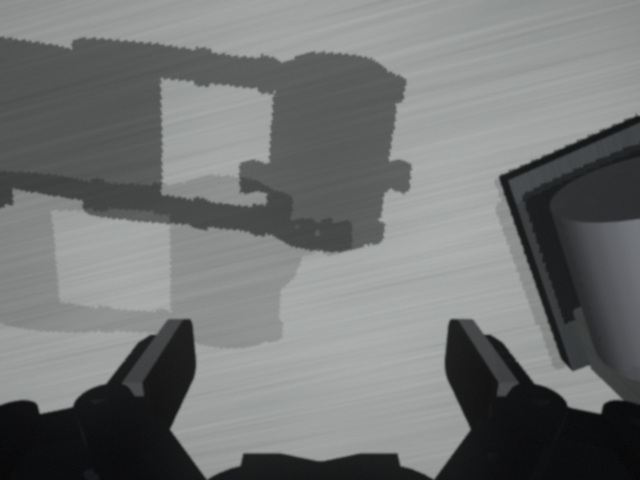

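```bash
cat > h.py <<'E'
import numpy as np, cv2
from station import *
from scipy.spatial.transform import Rotation as R
def rot(q): return R.from_quat(np.r_[q[1:],q[0]])
def p2w(c,u,v,z):
    d=rot(c["rotation"]).apply([(u-c["cx"])/c["fx"],(v-c["cy"])/c["fy"],1.0]); p=np.array(c["position"])
    return p+d*(z-p[2])/d[2]
def w2p(c,P):
    q=rot(c["rotation"]).inv().apply(np.array(P)-np.array(c["position"]))
    return np.c_[c["cx"]+c["fx"]*q[...,0]/q[...,2],c["cy"]+c["fy"]*q[...,1]/q[...,2]] if q.ndim>1 else np.array([c["cx"]+c["fx"]*q[0]/q[2],c["cy"]+c["fy"]*q[1]/q[2]])
def crop(c,name,x0,y0,w,h,k):
    im=c["img"][y0:y0+h,x0:x0+w,::-1]; cv2.imwrite(f"pics/{name}.png",cv2.resize(im,None,fx=k,fy=k,interpolation=cv2.INTER_CUBIC))
def st():
    s=read_state(); print("t",round(s["clock"],2),"p",s["ee_pos"].round(4),"q",s["orientation"].round(4),"F",s["force"].round(1),"g",round(s["grip_width"],4),"j",s["qpos"].round(2)); return s
E
python3 - <<'E'
from h import *
c=capture("top")
crop(c,"topfix",110,190,170,130,4.6); crop(c,"topvent",190,240,170,150,4)
crop(c,"toptray",350,195,175,115,4.5)
s=capture("side"); crop(s,"sidefix",140,170,180,140,4.4)
E
```

```text
(no output)
```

View pics/topfix.png

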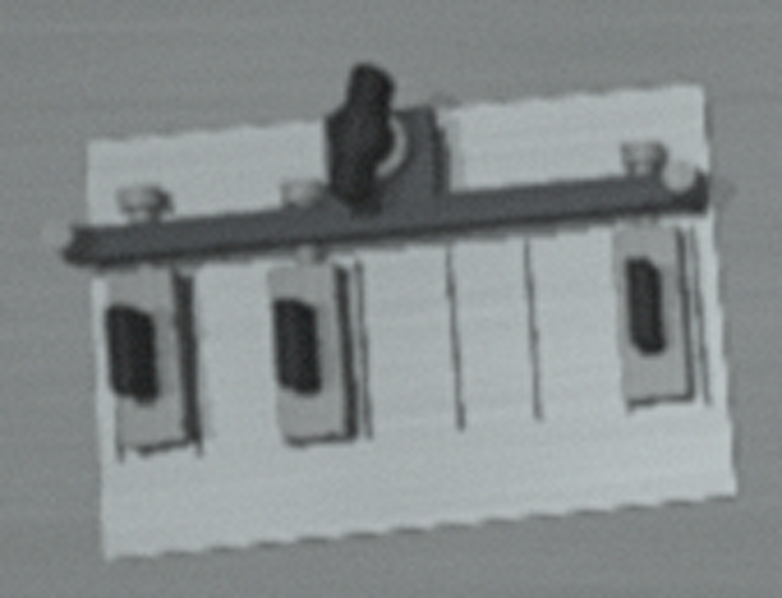

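View pics/topvent.png

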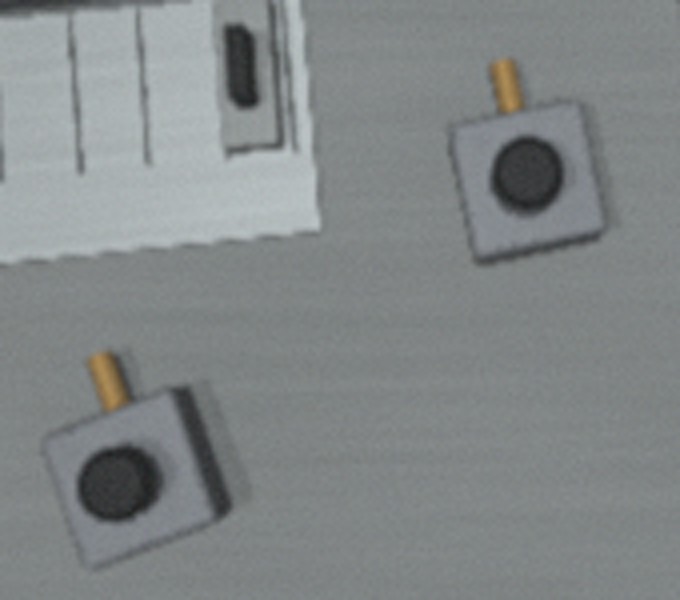

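View pics/toptray.png

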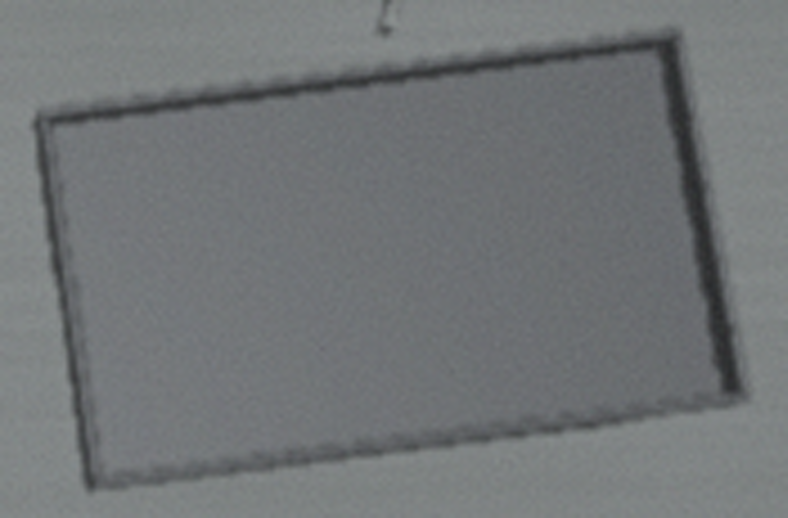

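View pics/sidefix.png

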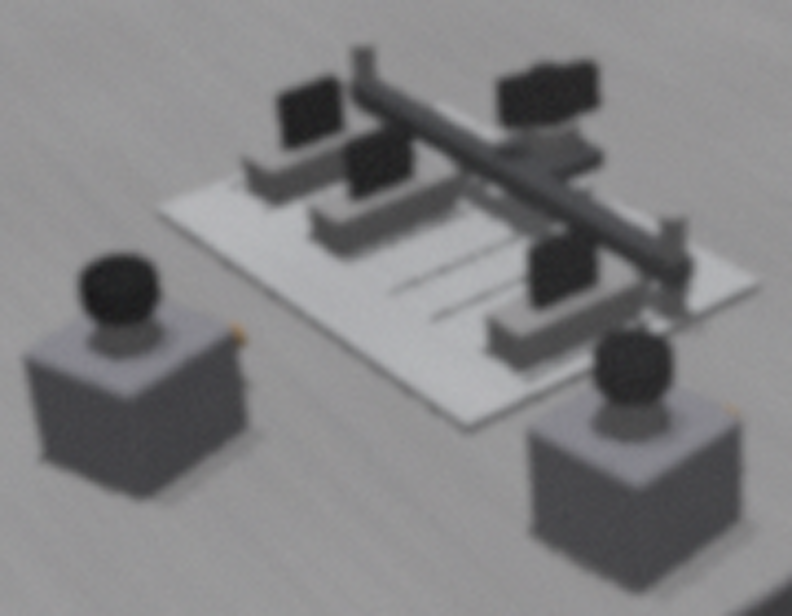

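```bash
cat >> h.py <<'E'
def rect(c,pts,off,k,z):
    W=np.array([p2w(c,off[0]+u/k,off[1]+v/k,z)[:2] for u,v in pts]); return W
E
python3 - <<'E'
from h import *
c=capture("top")
W=rect(c,[(90,142),(703,86),(735,493),(107,557)],(110,190),4.6,.006)
def an(W):
    print(W.round(4),"c",W.mean(0).round(4),"sides",[np.linalg.norm(W[i]-W[(i+1)%4]).round(4) for i in range(4)])
    d=(W[0]-W[1])+(W[3]-W[2]); e=(W[0]-W[3])+(W[1]-W[2]); print("yaw",np.arctan2(-d[0],d[1]),np.arctan2(e[1],e[0]))
an(W)
T=rect(c,[(37,118),(677,33),(747,400),(88,488)],(350,195),4.5,.028); an(T)
print("vent",p2w(c,322,283.5,.098))
print("wing",[p2w(c,110+u/4.6,190+v/4.6,.086).round(4) for u,v in [(372,72),(355,178)]])
for u,v in [(123,350),(290,345),(640,305)]: print("tab",p2w(c,110+u/4.6,190+v/4.6,.064).round(4))
print("jar",p2w(c,276,135,.075),"tape",p2w(c,378,144,.022))
E
```

```text
[[0.6029 0.4152]
 [0.6258 0.1281]
 [0.4342 0.1128]
 [0.4096 0.3991]] c [0.5181 0.2638] sides [np.float64(0.2881), np.float64(0.1921), np.float64(0.2873), np.float64(0.194)]
yaw 0.08277304677344305 0.08138952159962054
[[ 0.5906 -0.0766]
 [ 0.6275 -0.3818]
 [ 0.4528 -0.4022]
 [ 0.4171 -0.0955]] c [ 0.522 -0.239] sides [np.float64(0.3074), np.float64(0.1758), np.float64(0.3088), np.float64(0.1746)]
yaw 0.11814983491551141 0.11255453204035794
vent [0.45443753 0.00243405 0.098     ]
wing [array([0.6154, 0.2629, 0.086 ]), array([0.5685, 0.2691, 0.086 ])]
tab [0.4977 0.3743 0.064 ]
tab [0.4988 0.3015 0.064 ]
tab [0.5142 0.1487 0.064 ]
jar [0.76594149 0.09323744 0.075     ] tape [ 0.76325269 -0.12477139  0.022     ]
```

Call:
carry_out(targets=[[0.307,-0.605,-0.03,0,0,0.319,0.085],[0.307,-0.605,-0.03,0,0,0.319,0.085],[0.307,-0.605,-0.03,0,0,0.319,0.085],[0.307,-0.605,-0.03,0,0,0.319,0.085],[0.307,-0.605,-0.03,0,0,0.319,0.085],[0.307,-0.605,-0.03,0,0,0.319,0.085],[0.307,-0.605,-0.03,0,0,0.319,0.085],[0.307,-0.605,-0.03,0,0,0.319,0.085],[0.307,-0.605,-0.03,0,0,0.319,0.085],[0.307,-0.605,-0.03,0,0,0.319,0.085],[0.307,-0.605,-0.03,0,0,0.319,0.085],[0.307,-0.605,-0.03,0,0,0.319,0.085]])

```text
clock: 1.3
ee_pos: [0.3726, 0.1612, 0.2093]
orientation: [0.0, -0.041, 0.999, -0.0]
force: [0.1, 0.6, -0.5]
grip_width: 0.0849
```

Call:
carry_out(targets=[[0.082,-0.159,-0.01,0,0,0,0.085],[0.082,-0.159,-0.01,0,0,0,0.085],[0.082,-0.159,-0.01,0,0,0,0.085],[0.082,-0.159,-0.01,0,0,0,0.085],[0.082,-0.159,-0.01,0,0,0,0.085],[0.082,-0.159,-0.01,0,0,0,0.085],[0.082,-0.159,-0.01,0,0,0,0.085]])

```text
clock: 1.88
ee_pos: [0.4546, 0.0016, 0.1991]
orientation: [0.0, -0.04, 0.999, -0.0]
force: [-0.3, 0.4, -1.0]
grip_width: 0.085
```

Run:
```python
from h import *
st()
c=capture("wrist"); cv2.imwrite("pics/w1.png",c["img"][:,:,::-1])
print(c["position"],w2p(c,np.array([[.4544,.0024,.098],[.4544,.0024,.0865]])))
```

```text
t 1.88 p [0.4546 0.0016 0.1991] q [ 2.000e-04 -4.010e-02  9.992e-01 -0.000e+00] F [-0.3  0.4 -1. ] g 0.085 j [-0.13  0.3   1.79  0.    1.05 -1.78]
[ 0.3780778  -0.00560853  0.3425823 ] [[323.12163214 241.73926832]
 [322.99602019 236.18577498]]
```

View pics/w1.png

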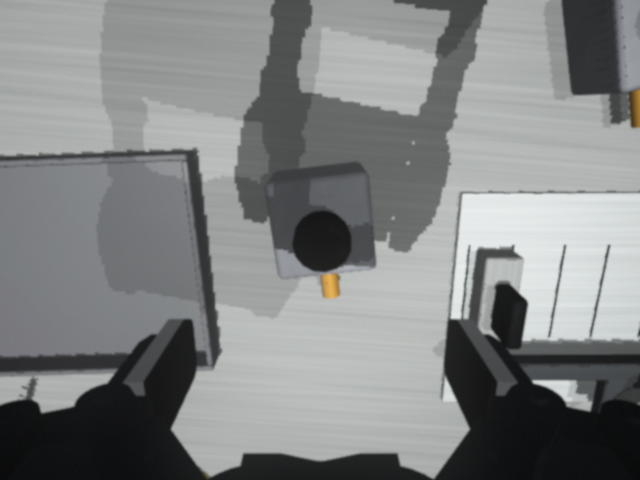

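Call:
carry_out(targets=[[0,0.001,-0.04,0,0,0,0.085],[0,0.001,-0.08,0,0,0,0.085],[0,0.001,-0.11,0,0,0,0.085],[0,0.001,-0.131,0,0,0,0.085],[0,0.001,-0.131,0,0,0,0.03],[0,0.001,-0.131,0,0,0,0.03],[0,0.001,-0.131,0,0,0,0.03],[0,0.001,-0.131,0,0,0,0.03],[0,0.001,-0.131,0,0,0,0.03],[0,0.001,-0.131,0,0,0,0.03],[0,0.001,-0.131,0,0,0,0.03],[0,0.001,-0.131,0,0,0,0.03]], squeeze=40)

```text
clock: 2.93
ee_pos: [0.4551, 0.0029, 0.0697]
orientation: [0.001, -0.041, 0.999, -0.0]
force: [-1.0, -7.1, 3.2]
grip_width: 0.0345
```

Call:
carry_out(targets=[[0,0,0.005,0,0,0,0.03],[0,0,0.01,0,0,0,0.03],[0,0,0.015,0,0,0,0.03],[0,0,0.02,0,0,0,0.03],[0,0,0.024,0,0,0,0.03],[0,0,0.027,0,0,0,0.03],[0,0,0.028,0,0,0,0.03],[0,0,0.028,0,0,0,0.03]])

```text
clock: 3.6
ee_pos: [0.4546, 0.0028, 0.0966]
orientation: [0.001, -0.041, 0.999, -0.0]
force: [5.9, -5.5, -44.4]
grip_width: 0.0337
```

Run:
```python
from h import *
st()
s=capture("side"); crop(s,"s2",220,210,140,105,5)
```

```text
t 3.6 p [0.4546 0.0028 0.0966] q [ 5.000e-04 -4.090e-02  9.992e-01 -4.000e-04] F [  5.9  -5.5 -44.4] g 0.0337 j [-0.12  0.46  1.91 -0.    0.77 -1.78]
```

View pics/s2.png

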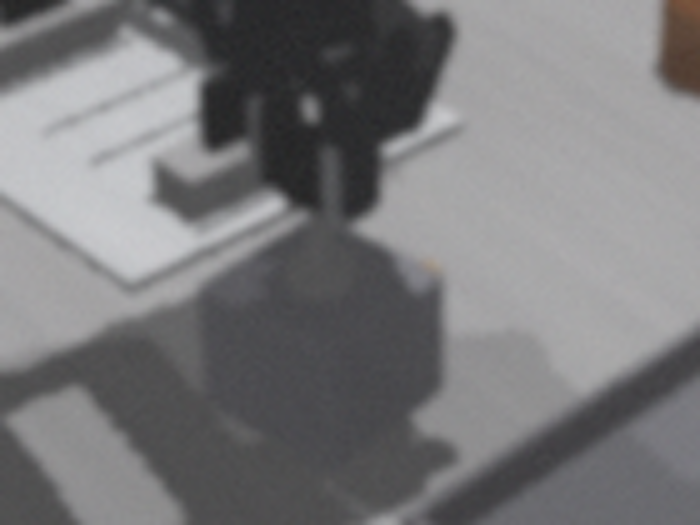

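Call:
carry_out(targets=[[0,0,-0.001,0,0,0,0.034],[0,0,-0.001,0,0,0,0.085],[0,0,-0.001,0,0,0,0.085],[0,0,-0.001,0,0,0,0.085],[0,0,-0.001,0,0,0,0.085],[0,0,0.04,0,0,0,0.085],[0,0,0.08,0,0,0,0.085],[0,0,0.11,0,0,0,0.085],[0.04,0.1,0.11,0,0,-0.05,0.085],[0.06,0.14,0.11,0,0,-0.1,0.085],[0.08,0.18,0.11,0,0,-0.1,0.085],[0.1,0.22,0.11,0,0,-0.1,0.085]])

```text
clock: 4.65
ee_pos: [0.5227, 0.157, 0.2073]
orientation: [0.001, 0.01, 1.0, -0.0]
force: [1.4, 0.1, 0.6]
grip_width: 0.0847
```

Call:
carry_out(targets=[[0.06,0.12,0.0,0,0,0,0.085],[0.06,0.12,0.0,0,0,0,0.085],[0.06,0.12,0.0,0,0,0,0.085],[0.06,0.12,0.0,0,0,0,0.085],[0.06,0.12,0.0,0,0,0,0.085]])

```text
clock: 5.07
ee_pos: [0.5835, 0.28, 0.207]
orientation: [0.001, 0.008, 1.0, 0.0]
force: [-0.9, -0.4, 0.6]
grip_width: 0.0853
```

Run:
```python
from h import *
st()
c=capture("wrist"); cv2.imwrite("pics/w2.png",c["img"][:,:,::-1])
s=capture("side"); crop(s,"s3",140,170,200,140,4)
print(w2p(c,np.array([[.5878,.2697,.086]])))
```

```text
t 5.07 p [0.5835 0.28   0.207 ] q [1.4e-03 8.2e-03 1.0e+00 1.0e-04] F [-0.9 -0.4  0.6] g 0.0853 j [ 0.36  0.55  1.32 -0.    1.27 -1.2 ]
[[305.57369072 238.73379621]]
```

View pics/w2.png

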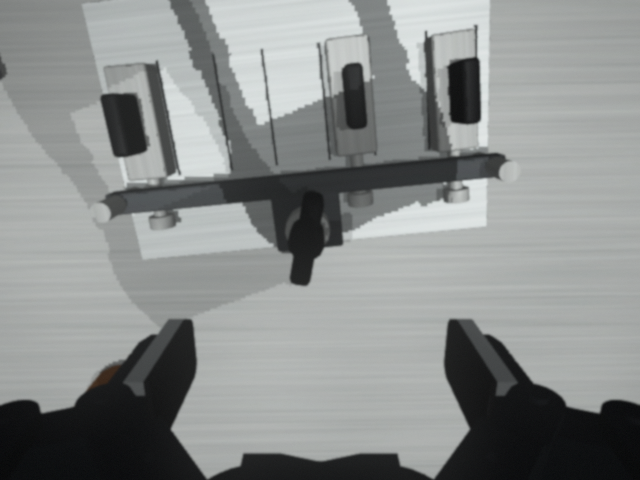

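View pics/s3.png

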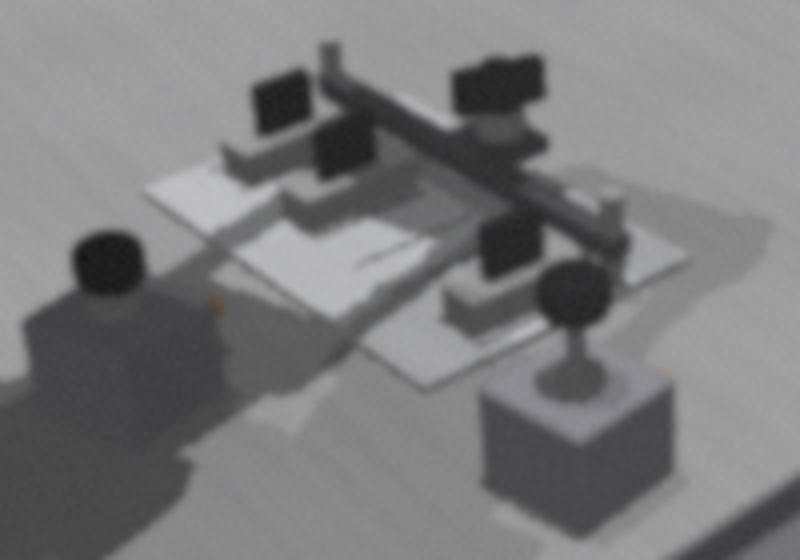

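Run:
```python
from h import *
c=capture("wrist")
a=p2w(c,314.5,197,.086);b=p2w(c,300,282,.086);print(a,b,(a+b)/2,np.linalg.norm(a-b),np.arctan2((b-a)[1],(b-a)[0]))
q=rot(read_state()["orientation"]).as_matrix();print(q.round(3))
```

```text
[0.5593288  0.27275033 0.086     ] [0.61631145 0.26191158 0.086     ] [0.58782012 0.26733095 0.086     ] 0.05800431306938611 -0.18796604698053535
[[-1.     0.019  0.001]
 [ 0.019  1.    -0.001]
 [-0.001 -0.001 -1.   ]]
```

Call:
carry_out(targets=[[0.004,-0.012,-0.02,0,0,-0.08,0.085],[0.004,-0.012,-0.06,0,0,-0.17,0.06],[0.004,-0.012,-0.1,0,0,-0.17,0.06],[0.004,-0.012,-0.13,0,0,-0.17,0.06],[0.004,-0.012,-0.149,0,0,-0.17,0.06],[0.004,-0.012,-0.149,0,0,-0.17,0.005],[0.004,-0.012,-0.149,0,0,-0.17,0.005],[0.004,-0.012,-0.149,0,0,-0.17,0.005],[0.004,-0.012,-0.149,0,0,-0.17,0.005],[0.004,-0.012,-0.149,0,0,-0.17,0.005],[0.004,-0.012,-0.149,0,0,-0.17,0.005],[0.004,-0.012,-0.149,0,0,-0.17,0.005]], squeeze=50)

```text
clock: 6.22
ee_pos: [0.588, 0.2701, 0.0608]
orientation: [0.003, 0.094, 0.996, 0.004]
force: [2.1, 51.4, -16.6]
grip_width: 0.013
```

Run:
```python
from h import *
s=st();print(s["torque"])
c=capture("wrist"); cv2.imwrite("pics/w3.png",c["img"][:,:,::-1])
```

```text
t 6.22 p [0.588  0.2701 0.0608] q [0.0033 0.0944 0.9955 0.0042] F [  2.1  51.4 -16.6] g 0.013 j [ 0.34  0.71  1.46  0.01  0.97 -1.05]
[ 7.69399618 -0.04925728  0.13636771]
```

View pics/w3.png

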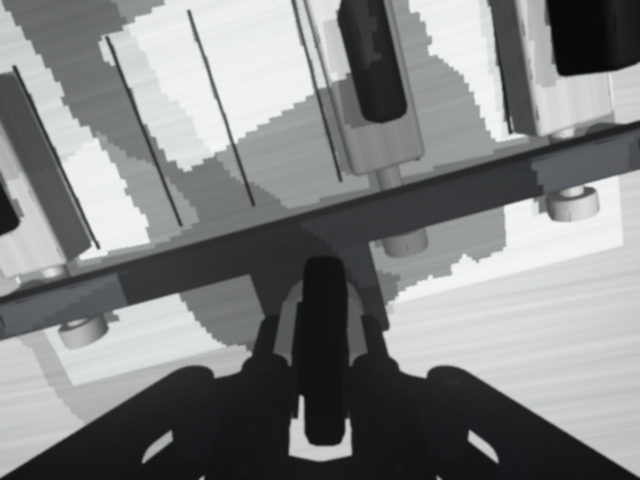

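Call:
carry_out(targets=[[0,0,0,0,0,0,0.005],[0,0,0,0,0,-0.1,0.005],[0,0,0.0005,0,0,-0.2,0.005],[0,0,0.0008,0,0,-0.3,0.005],[0,0,0.001,0,0,-0.4,0.005],[0,0,0.0013,0,0,-0.5,0.005],[0,0,0.0015,0,0,-0.6,0.005],[0,0,0.0018,0,0,-0.7,0.005],[0,0,0.002,0,0,-0.8,0.005],[0,0,0.0023,0,0,-0.9,0.005],[0,0,0.0025,0,0,-1.0,0.005],[0,0,0.0028,0,0,-1.1,0.005]])

```text
clock: 7.27
ee_pos: [0.5902, 0.2733, 0.0643]
orientation: [0.005, 0.603, 0.798, 0.006]
force: [17.9, 31.9, -45.4]
grip_width: 0.0131
```

Call:
carry_out(targets=[[0,0,-0.001,0,0,0,0.03],[0,0,-0.001,0,0,0,0.03],[0,0,0.03,0,0,0,0.06],[0,0,0.06,0,0,0,0.06],[0,0,0.09,0,0,0,0.06],[0,0,0.09,0,0,0,0.06]])

```text
clock: 7.77
ee_pos: [0.5931, 0.274, 0.1622]
orientation: [0.008, 0.602, 0.798, 0.01]
force: [1.0, 1.6, 0.7]
grip_width: 0.0599
```

Run:
```python
from h import *
s=st();print(s["torque"])
c=capture("wrist"); cv2.imwrite("pics/w4.png",c["img"][:,:,::-1])
print(w2p(c,np.array([[.5878,.2697,.089],[.5915,.2694,.089]])))
```

```text
t 7.77 p [0.5931 0.274  0.1622] q [0.0084 0.6025 0.798  0.0098] F [1.  1.6 0.7] g 0.0599 j [ 0.34  0.59  1.37 -0.    1.15  0.07]
[-0.00525978  0.03241452 -0.04395318]
[[305.52487075 260.04419306]
 [312.061564   262.28147757]]
```

View pics/w4.png

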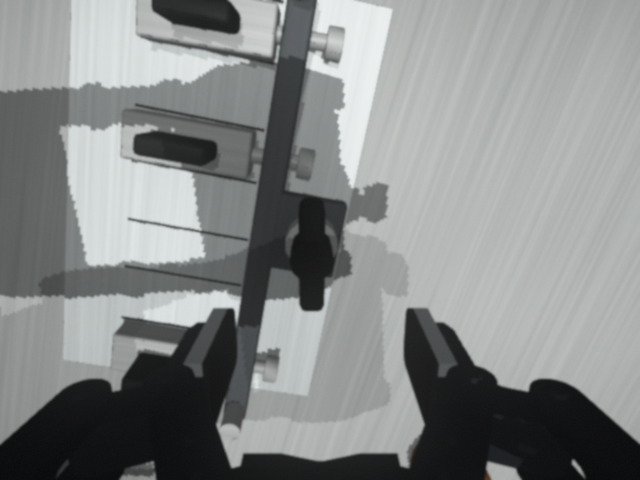

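```bash
python3 - <<'E'
from h import *
c=capture("wrist"); crop(c,"w4c",260,170,120,160,3.7)
a=p2w(c,311.5,198,.0888);b=p2w(c,312,310,.0888);print(a,b,(a+b)/2,np.linalg.norm(a-b),np.arctan2((b-a)[1],(b-a)[0]))
s=read_state(); M=rot(s["orientation"]); print(M.as_matrix().round(3))
# desired pointing down, yaw same
def down(yaw): return R.from_matrix(np.array([[-np.cos(yaw),-np.sin(yaw),0],[-np.sin(yaw),np.cos(yaw),0],[0,0,-1]]).T.T) 
for yaw in [-1.29,-1.24]: print((down(yaw)*M.inv()).as_rotvec().round(4))
E
cat >> h.py <<'E'
def down(yaw): return R.from_matrix(np.array([[-np.cos(yaw),-np.sin(yaw),0],[-np.sin(yaw),np.cos(yaw),0],[0,0,-1]]))
def turn_to(yaw):
    s=read_state(); return (down(yaw)*rot(s["orientation"]).inv()).as_rotvec().round(4)
def yaw_now():
    M=rot(read_state()["orientation"]).as_matrix(); return np.arctan2(-M[0,1],M[1,1])
E
```

```text
[0.58060469 0.30300001 0.0888    ] [0.59758251 0.24311262 0.0888    ] [0.5890936  0.27305632 0.0888    ] 0.06224746119690946 -1.2945489247765447
[[-0.274  0.962  0.02 ]
 [ 0.962  0.274  0.004]
 [-0.002  0.02  -1.   ]]
[-0.0037  0.0196  0.0037]
[-0.0042  0.0195  0.0537]
```

View pics/w4c.png

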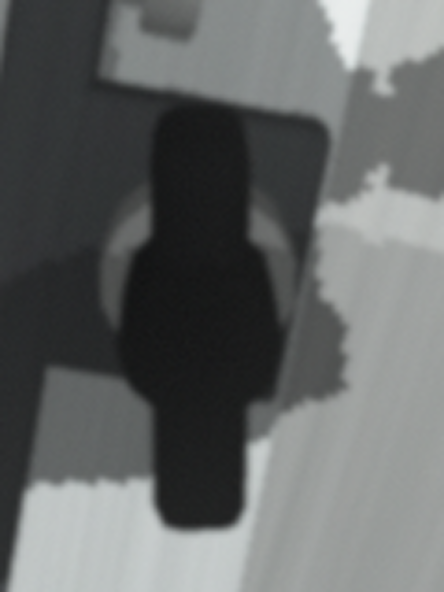

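Call:
carry_out(targets=[[-0.0046,-0.0038,-0.03,-0.004,0.02,0.002,0.06],[-0.0046,-0.0038,-0.06,-0.004,0.02,0.002,0.06],[-0.0046,-0.0038,-0.075,-0.004,0.02,0.002,0.06],[-0.0046,-0.0038,-0.075,-0.004,0.02,0.002,0.06],[-0.0046,-0.0038,-0.075,-0.004,0.02,0.002,0.06]])

```text
clock: 8.28
ee_pos: [0.5859, 0.269, 0.0817]
orientation: [-0.001, 0.602, 0.799, -0.001]
force: [-0.2, 0.9, 0.5]
grip_width: 0.0597
```

Run:
```python
from h import *
s=st(); print(yaw_now(),turn_to(-1.294))
```

```text
t 8.28 p [0.5859 0.269  0.0817] q [-6.000e-04  6.018e-01  7.986e-01 -1.100e-03] F [-0.2  0.9  0.5] g 0.0597 j [ 0.34  0.68  1.44 -0.    1.02  0.06]
-1.2914966109815647 [ 0.0011 -0.0023 -0.0025]
```

Call:
carry_out(targets=[[0.0026,0.0012,0.0,0.001,-0.002,-0.002,0.06],[0.0026,0.0012,0.0,0.001,-0.002,-0.002,0.06],[0.0026,0.0012,0,0.001,-0.002,-0.002,0.06]])

```text
clock: 8.53
ee_pos: [0.5892, 0.2704, 0.0829]
orientation: [0.0, 0.603, 0.798, 0.001]
force: [-0.6, -0.1, -0.3]
grip_width: 0.0601
```

Call:
carry_out(targets=[[-0.0005,0.0,-0.01,0,0,0,0.06],[-0.0005,0.0,-0.02,0,0,0,0.06],[-0.0005,0.0,-0.02,0,0,0,0.06],[-0.0005,0.0,-0.02,0,0,0,0.005],[-0.0005,0.0,-0.02,0,0,0,0.005],[-0.0005,0.0,-0.02,0,0,0,0.005],[-0.0005,0.0,-0.02,0,0,0,0.005],[-0.0005,0.0,-0.02,0,0,0,0.005],[-0.0005,0.0,-0.02,0,0,0,0.005]])

```text
clock: 9.28
ee_pos: [0.5908, 0.271, 0.0636]
orientation: [0.002, 0.603, 0.798, 0.003]
force: [10.8, 3.2, -5.0]
grip_width: 0.0128
```

Call:
carry_out(targets=[[0,-0.0005,0,0,0,-0.1,0.005],[0,-0.0005,0.0005,0,0,-0.2,0.005],[0,-0.0005,0.0007,0,0,-0.3,0.005],[0,-0.0005,0.001,0,0,-0.4,0.005],[0,-0.0005,0.0012,0,0,-0.5,0.005],[0,-0.0005,0.0015,0,0,-0.6,0.005],[0,-0.0005,0.0017,0,0,-0.7,0.005],[0,-0.0005,0.002,0,0,-0.8,0.005],[0,-0.0005,0.0022,0,0,-0.9,0.005],[0,-0.0005,0.0025,0,0,-1.0,0.005],[0,-0.0005,0.0027,0,0,-1.1,0.005],[0,-0.0005,0.003,0,0,-1.2,0.005]])

```text
clock: 10.28
ee_pos: [0.5914, 0.2711, 0.0667]
orientation: [0.003, 0.949, 0.316, 0.002]
force: [5.1, 4.0, -7.6]
grip_width: 0.0133
```

Run:
```python
from h import *
s=st(); print(s["torque"],yaw_now(),yaw_now()+.19,turn_to(yaw_now()-1.2))
```

```text
t 10.28 p [0.5914 0.2711 0.0667] q [0.0026 0.9488 0.316  0.0018] F [ 5.1  4.  -7.6] g 0.0133 j [ 0.34  0.71  1.44 -0.01  0.99  1.27]
[ 1.04432492 -0.44029462  0.06880168] -2.498560572104391 -2.308560572104391 [ 0.0063  0.0023 -1.2   ]
```

Call:
carry_out(targets=[[0,0,0,0,0,-0.1,0.005],[0,0,0.0005,0,0,-0.2,0.005],[0,0,0.0007,0,0,-0.3,0.005],[0,0,0.001,0,0,-0.4,0.005],[0,0,0.0012,0,0,-0.5,0.005],[0,0,0.0015,0,0,-0.6,0.005],[0,0,0.0017,0,0,-0.7,0.005],[0,0,0.002,0,0,-0.8,0.005],[0,0,0.0022,0,0,-0.9,0.005],[0,0,0.0025,0,0,-1.0,0.005],[0,0,0.0027,0,0,-1.1,0.005],[0,0,0.003,0,0,-1.2,0.005]])

```text
clock: 11.28
ee_pos: [0.5917, 0.2708, 0.0696]
orientation: [0.003, 0.961, -0.277, 0.0]
force: [2.6, -3.5, -6.2]
grip_width: 0.0128
```

Call:
carry_out(targets=[[0,0,-0.001,0,0,0,0.03],[0,0,-0.001,0,0,0,0.03],[0,0,0.02,0,0,0,0.06],[0,0,0.04,0,0,0,0.06],[0,0,0.05,0,0,0,0.06],[0,0,0.05,0,0,0.12,0.06],[0,0,0.05,0,0,0.24,0.06],[0,0,0.05,0,0,0.36,0.06],[0,0,0.05,0,0,0.48,0.06],[0,0,0.05,0,0,0.6,0.06],[0,0,0.05,0,0,0.72,0.06],[0,0,0.05,0,0,0.84,0.06]])

```text
clock: 12.28
ee_pos: [0.5916, 0.2709, 0.1195]
orientation: [0.003, 0.99, 0.143, 0.002]
force: [-0.6, -0.1, 0.9]
grip_width: 0.0599
```

Run:
```python
from h import *
s=st(); print(s["torque"],yaw_now(),turn_to(yaw_now()+1.2))
```

```text
t 12.28 p [0.5916 0.2709 0.1195] q [0.0028 0.9897 0.1429 0.0016] F [-0.6 -0.1  0.9] g 0.0599 j [ 0.34  0.64  1.4  -0.01  1.1   1.63]
[ 0.02911191  0.02754363 -0.00636711] -2.8547605784098056 [0.002  0.0065 1.2   ]
```

Call:
carry_out(targets=[[0,0,0,0,0,0.12,0.06],[0,0,0,0,0,0.24,0.06],[0,0,0,0,0,0.36,0.06],[0,0,0,0,0,0.48,0.06],[0,0,0,0,0,0.6,0.06],[0,0,0,0,0,0.72,0.06],[0,0,0,0,0,0.84,0.06],[0,0,0,0,0,0.96,0.06],[0,0,0,0,0,1.08,0.06],[0,0,0,0,0,1.2,0.06],[0,0,0,0,0,1.2,0.06]])

```text
clock: 13.2
ee_pos: [0.5916, 0.2709, 0.1194]
orientation: [0.001, 0.733, 0.68, 0.003]
force: [0.3, 0.1, -0.8]
grip_width: 0.0599
```

Run:
```python
from h import *
s=st(); print(yaw_now(),turn_to(-.561))
```

```text
t 13.2 p [0.5916 0.2709 0.1194] q [0.0014 0.7331 0.6801 0.003 ] F [ 0.3  0.1 -0.8] g 0.0599 j [ 0.34  0.64  1.4  -0.    1.09  0.41]
-1.6458973895864464 [-0.0052  0.0045  1.0849]
```

Call:
carry_out(targets=[[0,0,0,-0.001,0.001,0.12,0.06],[0,0,0,-0.001,0.001,0.24,0.06],[0,0,0,-0.002,0.002,0.36,0.06],[0,0,0,-0.003,0.002,0.48,0.06],[0,0,0,-0.004,0.003,0.6,0.06],[0,0,0,-0.005,0.004,0.72,0.06],[0,0,0,-0.005,0.004,0.84,0.06],[0,0,0,-0.005,0.004,0.96,0.06],[0,0,0,-0.005,0.0045,1.085,0.06],[0,0,0,-0.005,0.0045,1.085,0.06],[0,0,0,-0.005,0.0045,1.085,0.06]])

```text
clock: 14.12
ee_pos: [0.5916, 0.2709, 0.1194]
orientation: [-0.0, 0.28, 0.96, 0.0]
force: [-0.6, 0.2, -0.1]
grip_width: 0.0599
```

Run:
```python
from h import *
s=st(); print(yaw_now(),turn_to(-.561))
c=capture("wrist"); cv2.imwrite("pics/w5.png",c["img"][:,:,::-1])
```

```text
t 14.12 p [0.5916 0.2709 0.1194] q [-1.000e-04  2.796e-01  9.601e-01  1.000e-04] F [-0.6  0.2 -0.1] g 0.0599 j [ 0.34  0.64  1.4   0.    1.1  -0.67]
-0.5667677170226741 [-0.0002 -0.0001  0.0058]
```

View pics/w5.png

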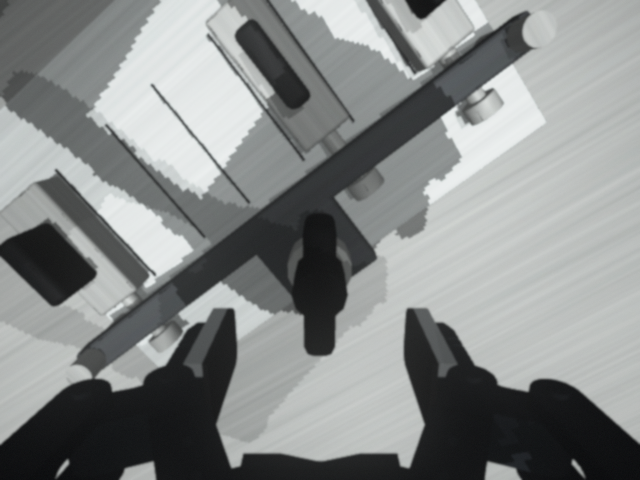

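Call:
carry_out(targets=[[0,0,-0.02,0,0,0,0.06],[0,0,-0.04,0,0,0,0.06],[0,0,-0.05,0,0,0,0.06],[0,0,-0.05,0,0,0,0.06],[0,0,-0.05,0,0,0,0.005],[0,0,-0.05,0,0,0,0.005],[0,0,-0.05,0,0,0,0.005],[0,0,-0.05,0,0,0,0.005],[0,0,-0.05,0,0,0,0.005],[0,0,-0.05,0,0,0,0.005]])

```text
clock: 15.0
ee_pos: [0.5918, 0.2707, 0.0706]
orientation: [0.0, 0.28, 0.96, 0.0]
force: [-3.2, -4.0, 9.3]
grip_width: 0.0131
```

Call:
carry_out(targets=[[0,0,0,0,0,-0.1,0.005],[0,0,0.0005,0,0,-0.2,0.005],[0,0,0.0007,0,0,-0.3,0.005],[0,0,0.001,0,0,-0.4,0.005],[0,0,0.0012,0,0,-0.5,0.005],[0,0,0.0015,0,0,-0.6,0.005],[0,0,0.0017,0,0,-0.67,0.005],[0,0,0.0017,0,0,-0.72,0.005],[0,0,0.0017,0,0,-0.76,0.005],[0,0,0.0017,0,0,-0.78,0.005]])

```text
clock: 15.83
ee_pos: [0.5908, 0.2715, 0.0726]
orientation: [0.0, 0.623, 0.783, -0.001]
force: [-5.0, 7.3, 0.5]
grip_width: 0.0135
```

Run:
```python
from h import *
s=st(); print(s["torque"],yaw_now())
```

```text
t 15.83 p [0.5908 0.2715 0.0726] q [ 3.000e-04  6.226e-01  7.825e-01 -5.000e-04] F [-5.   7.3  0.5] g 0.0135 j [ 0.34  0.7   1.43 -0.    1.01  0.11]
[1.48460775 1.31018337 6.53145707] -1.3441836152320012
```

Call:
carry_out(targets=[[0,0,-0.0005,0,0,0.04,0.03],[0,0,-0.0005,0,0,0.04,0.03],[0,0,-0.0005,0,0,0.04,0.03],[0,0,0.02,0,0,0.04,0.06],[0,0,0.05,0,0,0.04,0.06],[0,0,0.08,0,0,0.16,0.06],[0,0,0.1,0,0,0.28,0.06],[-0.02,0,0.11,0,0,0.4,0.06],[-0.04,0,0.12,0,0,0.52,0.06],[-0.06,0,0.12,0,0,0.64,0.06],[-0.08,0,0.12,0,0,0.76,0.06],[-0.1,0,0.12,0,0,0.88,0.06]])

```text
clock: 16.83
ee_pos: [0.4902, 0.2712, 0.1933]
orientation: [0.001, 0.228, 0.974, -0.0]
force: [0.6, 0.3, -0.1]
grip_width: 0.0599
```

Call:
carry_out(targets=[[0,-0.03,0,0,0,0.12,0.05],[0,-0.05,0,0,0,0.24,0.05],[0,-0.08,0,0,0,0.36,0.05],[0,-0.1,0,0,0,0.48,0.05],[0,-0.12,0,0,0,0.54,0.05],[0,-0.12,0,0,0,0.54,0.05],[0,-0.12,0,0,0,0.54,0.05]])

```text
clock: 17.42
ee_pos: [0.4905, 0.1503, 0.1938]
orientation: [0.001, -0.038, 0.999, 0.0]
force: [0.4, -0.3, 0.8]
grip_width: 0.0499
```

Run:
```python
from h import *
s=st(); print(yaw_now(),turn_to(.082))
c=capture("wrist"); cv2.imwrite("pics/w6.png",c["img"][:,:,::-1])
c=capture("top"); crop(c,"t6",110,190,170,130,4.6)
c=capture("side"); crop(c,"s6",140,160,200,150,4)
```

```text
t 17.42 p [0.4905 0.1503 0.1938] q [ 1.400e-03 -3.790e-02  9.993e-01  3.000e-04] F [ 0.4 -0.3  0.8] g 0.0499 j [ 0.18  0.38  1.67  0.    1.09 -1.47]
0.07578344556890447 [-0.0008  0.0029  0.0062]
```

View pics/w6.png

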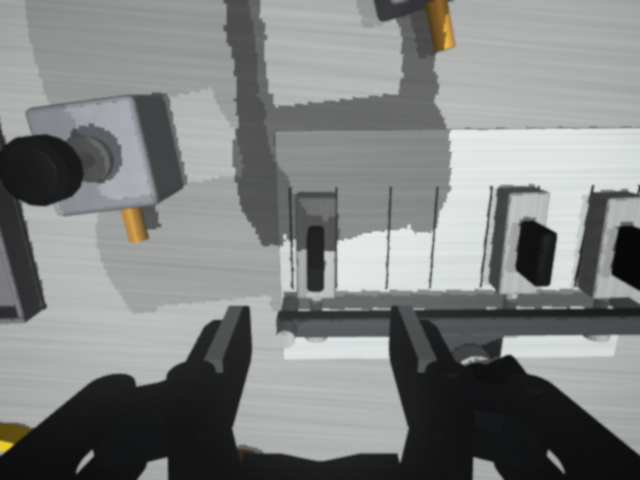

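View pics/t6.png

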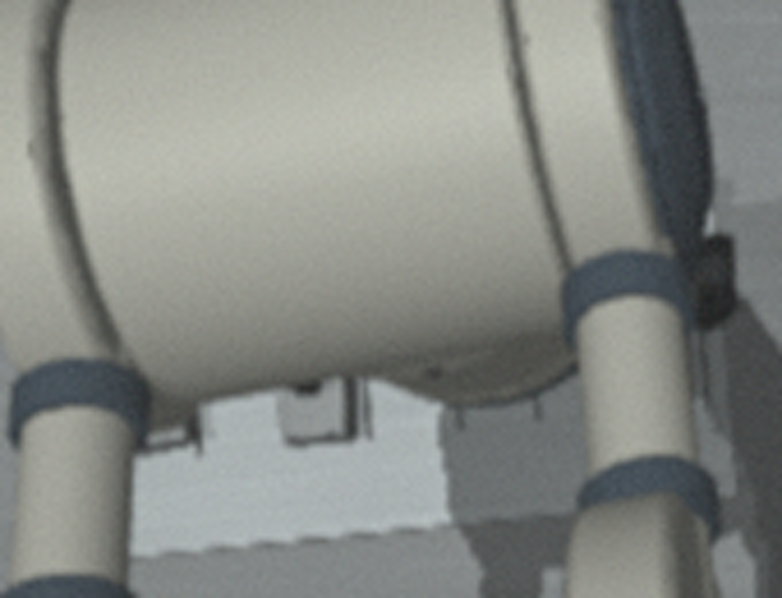

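View pics/s6.png

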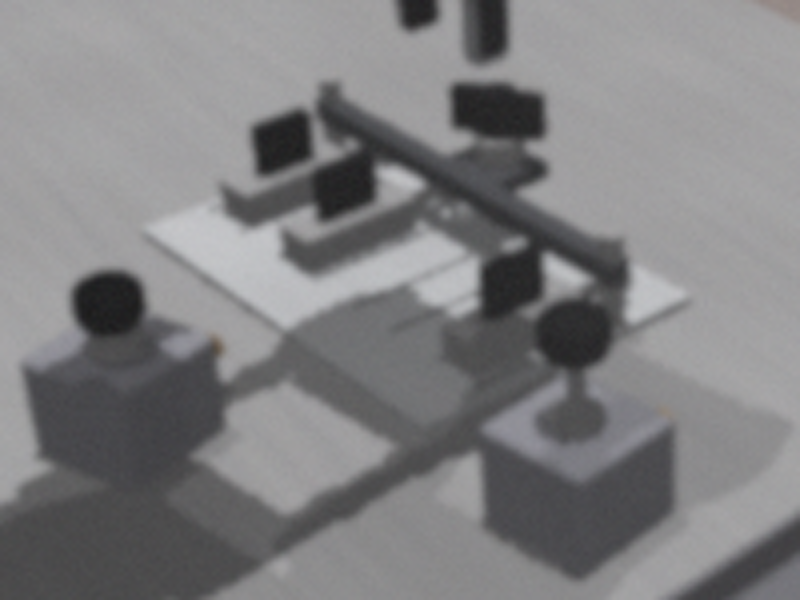

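Run:
```python
from h import *
c=capture("wrist"); crop(c,"w6c",270,170,100,140,4.2)
print(p2w(c,315.5,228,.064),p2w(c,316,291,.064),p2w(c,315.7,259,.064))
th=.082;Rm=np.array([[np.cos(th),-np.sin(th)],[np.sin(th),np.cos(th)]])
for y in [-.117,.039,.117]: print(y,[.5205,.2642]+Rm@[-.015,y])
```

```text
[0.49028597 0.1478183  0.064     ] [0.53515963 0.15156773 0.064     ] [0.51184338 0.1495885  0.064     ]
-0.117 [0.51513365 0.14636451]
0.039 [0.50235598 0.30184033]
0.117 [0.49596715 0.37957824]
```

View pics/w6c.png

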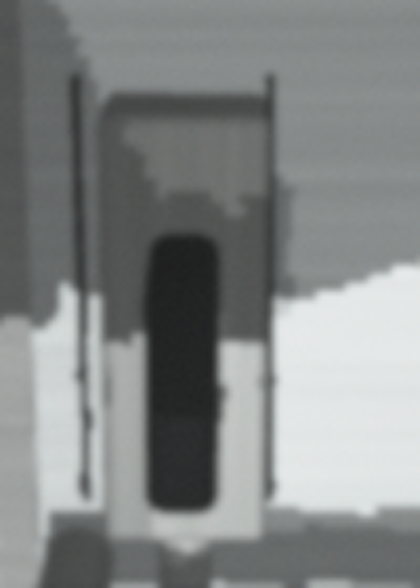

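Call:
carry_out(targets=[[0.0235,0,-0.03,0,0.003,0.006,0.05],[0.0235,0,-0.07,0,0.003,0.006,0.05],[0.0235,0,-0.11,0,0.003,0.006,0.05],[0.0235,0,-0.14,0,0.003,0.006,0.05],[0.0235,0,-0.158,0,0.003,0.006,0.05],[0.0235,0,-0.158,0,0.003,0.006,0.05],[0.0235,0,-0.158,0,0.003,0.006,0.005],[0.0235,0,-0.158,0,0.003,0.006,0.005],[0.0235,0,-0.158,0,0.003,0.006,0.005],[0.0235,0,-0.158,0,0.003,0.006,0.005],[0.0235,0,-0.158,0,0.003,0.006,0.005]], squeeze=40)

```text
clock: 18.53
ee_pos: [0.5143, 0.152, 0.0364]
orientation: [0.0, -0.043, 0.999, 0.001]
force: [-1.5, 2.5, 5.9]
grip_width: 0.0114
```

Call:
carry_out(targets=[[0,0,0.0015,0,0,0,0.005],[-0.006,-0.0005,0.002,0,0,0,0.005],[-0.013,-0.001,0.002,0,0,0,0.005],[-0.02,-0.0016,0.002,0,0,0,0.005],[-0.028,-0.0023,0.002,0,0,0,0.005],[-0.036,-0.003,0.002,0,0,0,0.005],[-0.044,-0.0036,0.002,0,0,0,0.005],[-0.052,-0.0043,0.002,0,0,0,0.005],[-0.06,-0.005,0.002,0,0,0,0.005],[-0.065,-0.0053,0.002,0,0,0,0.005],[-0.065,-0.0053,0.002,0,0,0,0.005]])

```text
clock: 19.45
ee_pos: [0.4478, 0.1466, 0.0384]
orientation: [-0.0, -0.043, 0.999, 0.0]
force: [0.3, 0.6, -2.4]
grip_width: 0.0114
```

Run:
```python
from h import *
s=st(); print(s["torque"],yaw_now())
c=capture("wrist"); cv2.imwrite("pics/w7.png",c["img"][:,:,::-1])
```

```text
t 19.45 p [0.4478 0.1466 0.0384] q [-2.000e-04 -4.260e-02  9.991e-01  4.000e-04] F [ 0.3  0.6 -2.4] g 0.0114 j [ 0.19  0.59  1.91  0.    0.64 -1.47]
[-0.01885138 -0.02105143  0.00957848] 0.0852183661306384
```

View pics/w7.png

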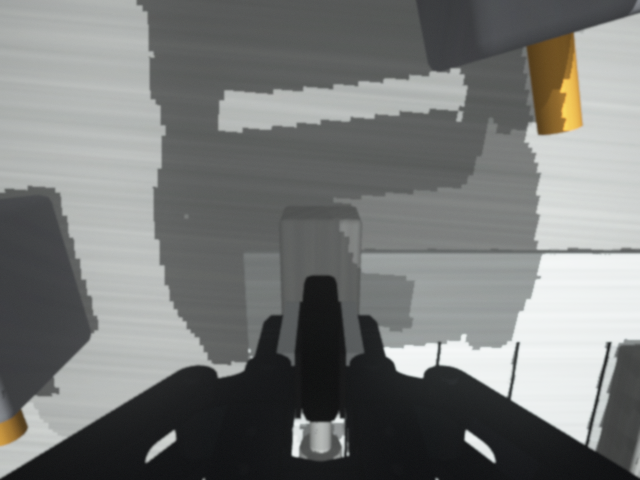

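Call:
carry_out(targets=[[0,0,0.03,0,0,0,0.005],[0,0,0.07,0,0,0,0.005],[0,0,0.11,0,0,0,0.005],[0,0,0.15,0,0,0,0.005],[0,-0.02,0.16,0,0,0,0.005],[0.01,-0.06,0.16,0,0,0,0.005],[0.02,-0.1,0.16,0,0,0,0.005],[0.03,-0.14,0.16,0,0,0,0.005],[0.04,-0.18,0.16,0,0,0,0.005],[0.05,-0.22,0.16,0,0,0,0.005],[0.06,-0.26,0.16,0,0,0,0.005],[0.068,-0.3,0.16,0,0,0.01,0.005]])

```text
clock: 20.5
ee_pos: [0.5175, -0.1558, 0.1986]
orientation: [0.001, -0.047, 0.999, 0.0]
force: [0.9, 0.5, -2.6]
grip_width: 0.0114
```

Call:
carry_out(targets=[[0,-0.04,0.0,0,0,0.01,0.005],[0,-0.08,0.0,0,0,0.02,0.005],[0,-0.12,0.0,0,0,0.03,0.005],[0,-0.16,0.0,0,0,0.03,0.005],[0,-0.18,0.0,0,0,0.03,0.005],[0,-0.18,0.0,0,0,0.03,0.005],[0,-0.18,0.0,0,0,0.03,0.005]])

```text
clock: 21.08
ee_pos: [0.5173, -0.337, 0.1982]
orientation: [0.001, -0.061, 0.998, 0.0]
force: [0.2, 0.6, -3.3]
grip_width: 0.0108
```

Run:
```python
from h import *
s=st(); print(s["torque"],yaw_now(),turn_to(.115))
c=capture("wrist"); cv2.imwrite("pics/w8.png",c["img"][:,:,::-1])
c=capture("side"); cv2.imwrite("pics/s8.png",c["img"][:,:,::-1])
```

```text
t 21.08 p [ 0.5173 -0.337   0.1982] q [ 7.000e-04 -6.130e-02  9.981e-01  5.000e-04] F [ 0.2  0.6 -3.3] g 0.0108 j [-0.68  0.51  1.41  0.    1.22 -2.37]
[-0.00336615  0.0415421   0.02859326] 0.12272351746780225 [-0.001   0.0013 -0.0077]
```

View pics/w8.png

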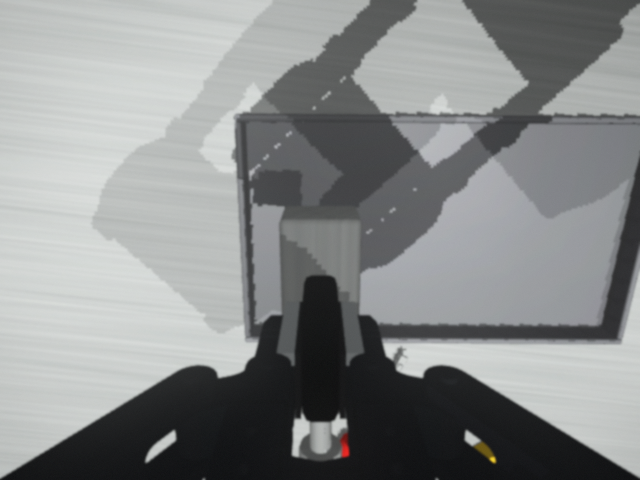

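View pics/s8.png

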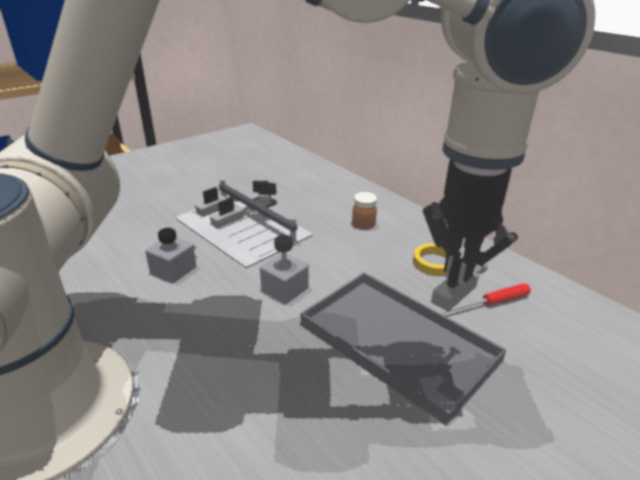

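Run:
```python
from h import *
c=capture("wrist")
for u,v in [(238,115),(247,340),(622,343)]: print(p2w(c,u,v,.028).round(4))
```

```text
[ 0.4541 -0.4016  0.028 ]
[ 0.6305 -0.3822  0.028 ]
[ 0.5948 -0.0752  0.028 ]
```

Call:
carry_out(targets=[[0,-0.002,-0.04,0,0,-0.007,0.005],[0,-0.002,-0.08,0,0,-0.007,0.005],[0,-0.002,-0.11,0,0,-0.007,0.005],[0,-0.002,-0.135,0,0,-0.007,0.005],[0,-0.002,-0.15,0,0,-0.007,0.005],[0,-0.002,-0.157,0,0,-0.007,0.005],[0,-0.002,-0.161,0,0,-0.007,0.005],[0,-0.002,-0.163,0,0,-0.007,0.005],[0,-0.002,-0.163,0,0,-0.007,0.005]])

```text
clock: 21.98
ee_pos: [0.518, -0.3368, 0.0363]
orientation: [0.001, -0.059, 0.998, 0.0]
force: [0.6, 0.4, -3.1]
grip_width: 0.0113
```

Call:
carry_out(targets=[[0,0,-0.001,0,0,0,0.005],[0,0,-0.001,0,0,0,0.005],[0,0,-0.001,0,0,0,0.05],[0,0,-0.001,0,0,0,0.05],[0,0,-0.001,0,0,0,0.05],[0,0,0.03,0,0,0,0.05],[0,0,0.07,0,0,0,0.05],[0,0,0.11,0,0,0,0.05],[0,0,0.15,0,0,0,0.05],[0,0,0.165,0,0,0,0.05],[0,0.04,0.165,0,0,0,0.05],[0,0.08,0.165,0,0,0,0.05]])

```text
clock: 22.98
ee_pos: [0.5185, -0.2577, 0.2029]
orientation: [0.003, -0.058, 0.998, -0.001]
force: [1.6, 1.1, -1.3]
grip_width: 0.0499
```

Call:
carry_out(targets=[[-0.005,0.04,0,0,0,0,0.05],[-0.01,0.08,0,0,0,0,0.05],[-0.015,0.12,0,0,0,0,0.05],[-0.02,0.16,0,0,0,0,0.05],[-0.025,0.2,0,0,0,-0.01,0.05],[-0.03,0.24,0,0,0,-0.02,0.05],[-0.035,0.28,0,0,0,-0.03,0.05],[-0.04,0.32,0,0,0,-0.035,0.05],[-0.04,0.36,0,0,0,-0.035,0.05],[-0.04,0.4,0,0,0,-0.035,0.05],[-0.04,0.44,0,0,0,-0.035,0.05],[-0.04,0.48,0,0,0,-0.035,0.05]])

```text
clock: 23.98
ee_pos: [0.4781, 0.2244, 0.2032]
orientation: [0.003, -0.041, 0.999, -0.001]
force: [1.3, -0.0, 0.0]
grip_width: 0.0502
```

Call:
carry_out(targets=[[0,0.04,0,0,0,0,0.05],[0,0.08,0,0,0,0,0.05],[0,0.09,0,0,0,0,0.05],[0,0.09,0,0,0,0,0.05],[0,0.09,0,0,0,0,0.05]])

```text
clock: 24.4
ee_pos: [0.4778, 0.3146, 0.2031]
orientation: [0.003, -0.041, 0.999, -0.001]
force: [0.3, -0.1, -0.3]
grip_width: 0.0501
```

Run:
```python
from h import *
s=st(); print(yaw_now(),turn_to(.082))
c=capture("wrist"); cv2.imwrite("pics/w9.png",c["img"][:,:,::-1])
c=capture("side"); cv2.imwrite("pics/s9.png",c["img"][:,:,::-1])
```

```text
t 24.4 p [0.4778 0.3146 0.2031] q [ 0.0028 -0.0412  0.9991 -0.001 ] F [ 0.3 -0.1 -0.3] g 0.0501 j [ 0.48  0.45  1.52 -0.    1.17 -1.17]
0.08251750317627791 [ 0.0017  0.0056 -0.0005]
```

View pics/w9.png

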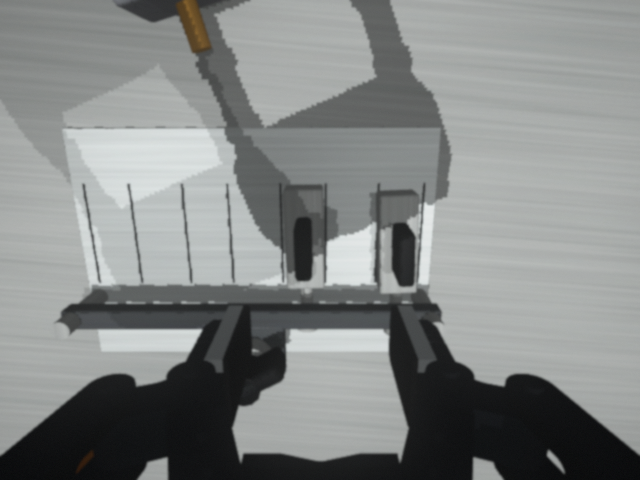

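View pics/s9.png

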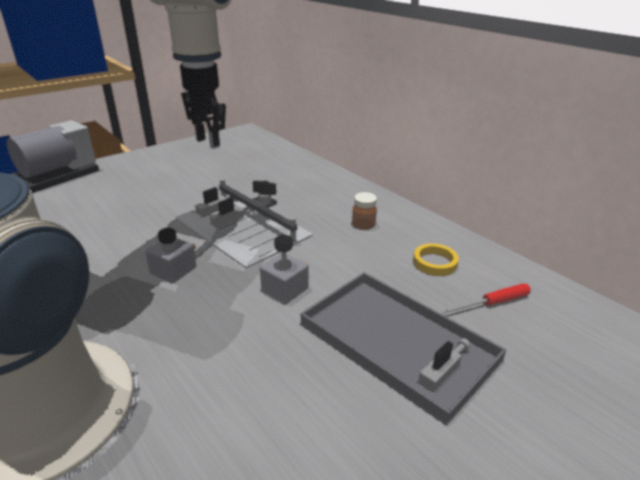

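Run:
```python
from h import *
c=capture("wrist")
for p in [(304,219),(304,282),(403,224),(405,286)]: print(p2w(c,*p,.064).round(4))
```

```text
[0.4754 0.3009 0.064 ]
[0.5214 0.3041 0.064 ]
[0.4735 0.368  0.064 ]
[0.5186 0.3758 0.064 ]
```

Call:
carry_out(targets=[[0.023,-0.012,-0.03,0,0.005,0,0.05],[0.023,-0.012,-0.07,0,0.005,0,0.05],[0.023,-0.012,-0.11,0,0.005,0,0.05],[0.023,-0.012,-0.145,0,0.005,0,0.05],[0.023,-0.012,-0.166,0,0.005,0,0.05],[0.023,-0.012,-0.166,0,0.005,0,0.05],[0.023,-0.012,-0.166,0,0.005,0,0.005],[0.023,-0.012,-0.166,0,0.005,0,0.005],[0.023,-0.012,-0.166,0,0.005,0,0.005],[0.023,-0.012,-0.166,0,0.005,0,0.005],[0.023,-0.012,-0.166,0,0.005,0,0.005]])

```text
clock: 25.47
ee_pos: [0.502, 0.3015, 0.0389]
orientation: [0.001, -0.04, 0.999, -0.0]
force: [-1.1, -0.6, 10.1]
grip_width: 0.0113
```

Call:
carry_out(targets=[[0,0,0.001,0,0,0,0.005],[-0.006,-0.0005,0.0015,0,0,0,0.005],[-0.013,-0.001,0.0015,0,0,0,0.005],[-0.02,-0.0016,0.0015,0,0,0,0.005],[-0.028,-0.0023,0.0015,0,0,0,0.005],[-0.036,-0.003,0.0015,0,0,0,0.005],[-0.044,-0.0036,0.0015,0,0,0,0.005],[-0.052,-0.0043,0.0015,0,0,0,0.005],[-0.06,-0.005,0.0015,0,0,0,0.005],[-0.065,-0.0053,0.0015,0,0,0,0.005],[-0.065,-0.0053,0.0015,0,0,0,0.005]])

```text
clock: 26.38
ee_pos: [0.4356, 0.296, 0.0404]
orientation: [0.001, -0.04, 0.999, -0.001]
force: [0.3, 0.1, -3.2]
grip_width: 0.0113
```

Run:
```python
from h import *
s=st(); print(s["torque"],yaw_now())
c=capture("wrist"); cv2.imwrite("pics/w10.png",c["img"][:,:,::-1])
```

```text
t 26.38 p [0.4356 0.296  0.0404] q [ 9.000e-04 -4.020e-02  9.992e-01 -6.000e-04] F [ 0.3  0.1 -3.2] g 0.0113 j [ 0.48  0.63  1.77 -0.    0.74 -1.16]
[ 0.01407758 -0.05624167 -0.0008333 ] 0.08035286618609531
```

View pics/w10.png

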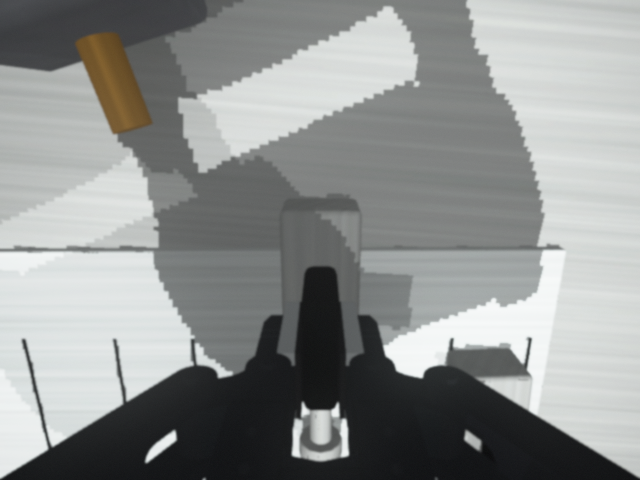

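Call:
carry_out(targets=[[0,0,0.03,0,0,0,0.005],[0,0,0.07,0,0,0,0.005],[0,0,0.11,0,0,0,0.005],[0,0,0.15,0,0,0,0.005],[0,-0.02,0.16,0,0,0,0.005],[0.01,-0.06,0.16,0,0,0,0.005],[0.02,-0.1,0.16,0,0,0,0.005],[0.03,-0.14,0.16,0,0,0,0.005],[0.04,-0.18,0.16,0,0,0,0.005],[0.05,-0.22,0.16,0,0,0,0.005],[0.06,-0.26,0.16,0,0,0,0.005],[0.069,-0.3,0.16,0,0,0.01,0.005]])

```text
clock: 27.43
ee_pos: [0.5062, -0.0061, 0.2007]
orientation: [0.002, -0.045, 0.999, -0.001]
force: [1.1, 0.7, -2.6]
grip_width: 0.0112
```

Call:
carry_out(targets=[[0,-0.04,0.0,0,0,0.01,0.005],[0,-0.08,0.0,0,0,0.02,0.005],[0,-0.12,0.0,0,0,0.025,0.005],[0,-0.16,0.0,0,0,0.025,0.005],[0,-0.2,0.0,0,0,0.025,0.005],[0,-0.236,0.0,0,0,0.025,0.005],[0,-0.236,0.0,0,0,0.025,0.005],[0,-0.236,0.0,0,0,0.025,0.005]])

```text
clock: 28.1
ee_pos: [0.5061, -0.2443, 0.2005]
orientation: [0.002, -0.056, 0.998, -0.001]
force: [-0.9, 0.3, -2.2]
grip_width: 0.0112
```

Run:
```python
from h import *
s=st(); print(yaw_now(),turn_to(.115))
c=capture("wrist"); cv2.imwrite("pics/w11.png",c["img"][:,:,::-1])
```

```text
t 28.1 p [ 0.5061 -0.2443  0.2005] q [ 1.900e-03 -5.580e-02  9.984e-01 -7.000e-04] F [-0.9  0.3 -2.2] g 0.0112 j [-0.56  0.44  1.55  0.    1.16 -2.24]
0.11172568649615157 [0.0011 0.0039 0.0033]
```

View pics/w11.png

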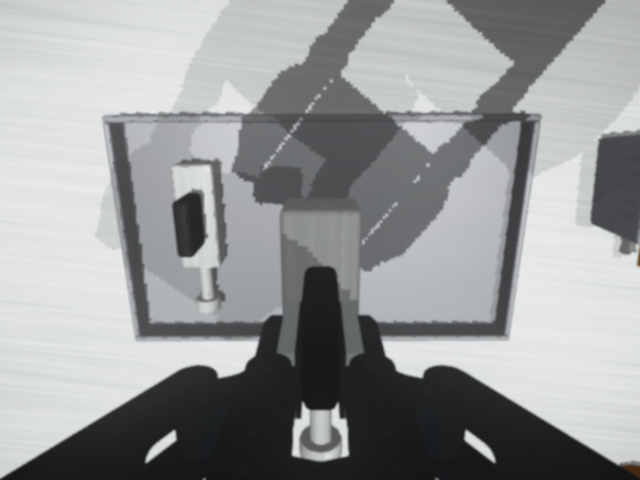

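Logger 1 is well inside the tray (body at about (195,215)); the second is centred over it. Lower to TCP ≈ 0.038.

Call:
carry_out(targets=[[0,0.002,-0.04,0.001,0.004,0.003,0.005],[0,0.002,-0.08,0.001,0.004,0.003,0.005],[0,0.002,-0.11,0.001,0.004,0.003,0.005],[0,0.002,-0.135,0.001,0.004,0.003,0.005],[0,0.002,-0.15,0.001,0.004,0.003,0.005],[0,0.002,-0.157,0.001,0.004,0.003,0.005],[0,0.002,-0.161,0.001,0.004,0.003,0.005],[0,0.002,-0.1615,0.001,0.004,0.003,0.005],[0,0.002,-0.1615,0.001,0.004,0.003,0.005]])

```text
clock: 28.9
ee_pos: [0.5066, -0.2408, 0.0398]
orientation: [0.0, -0.058, 0.998, -0.0]
force: [0.1, -0.5, -2.4]
grip_width: 0.0112
```

Call:
carry_out(targets=[[0,0,-0.0015,0,0,0,0.005],[0,0,-0.0015,0,0,0,0.005],[0,0,-0.0015,0,0,0,0.05],[0,0,-0.0015,0,0,0,0.05],[0,0,-0.0015,0,0,0,0.05],[0,0,0.03,0,0,0,0.05],[0,0,0.07,0,0,0,0.05],[0,0,0.11,0,0,0,0.05],[0,0,0.15,0,0,0,0.05],[0,0,0.165,0,0,0,0.05],[0,0.04,0.165,0,0,0,0.05],[0,0.08,0.165,0,0,0,0.05]])

```text
clock: 29.9
ee_pos: [0.5073, -0.1615, 0.2064]
orientation: [0.002, -0.057, 0.998, -0.001]
force: [0.9, 1.8, 0.2]
grip_width: 0.0503
```

Call:
carry_out(targets=[[-0.005,0.04,0,0,0,0,0.05],[-0.01,0.08,0,0,0,0,0.05],[-0.015,0.12,0,0,0,0,0.05],[-0.02,0.16,0,0,0,0,0.05],[-0.025,0.2,0,0,0,-0.01,0.05],[-0.03,0.24,0,0,0,-0.02,0.05],[-0.035,0.28,0,0,0,-0.03,0.05],[-0.035,0.32,0,0,0,-0.035,0.05],[-0.035,0.36,0,0,0,-0.035,0.05],[-0.035,0.4,0,0,0,-0.035,0.05],[-0.035,0.44,0,0,0,-0.035,0.05],[-0.035,0.48,0,0,0,-0.035,0.05]])

```text
clock: 30.9
ee_pos: [0.4717, 0.3206, 0.2066]
orientation: [0.002, -0.039, 0.999, -0.001]
force: [0.8, -0.1, -0.0]
grip_width: 0.05
```

Call:
carry_out(targets=[[0,0.04,0,0,0,0,0.05],[0,0.06,0,0,0,0,0.05],[0,0.06,0,0,0,0,0.05],[0,0.06,0,0,0,0,0.05]])

```text
clock: 31.23
ee_pos: [0.4713, 0.3814, 0.2064]
orientation: [0.002, -0.04, 0.999, -0.001]
force: [-0.0, -0.2, -0.4]
grip_width: 0.0498
```

Run:
```python
from h import *
s=st(); print(yaw_now(),turn_to(.082))
c=capture("wrist"); cv2.imwrite("pics/w12.png",c["img"][:,:,::-1])
c=capture("side"); cv2.imwrite("pics/s12.png",c["img"][:,:,::-1])
```

```text
t 31.23 p [0.4713 0.3814 0.2064] q [ 0.002  -0.0402  0.9992 -0.0011] F [-0.  -0.2 -0.4] g 0.0498 j [ 0.58  0.49  1.43 -0.    1.22 -1.07]
0.08040740148190012 [0.002  0.0041 0.0016]
```

View pics/w12.png

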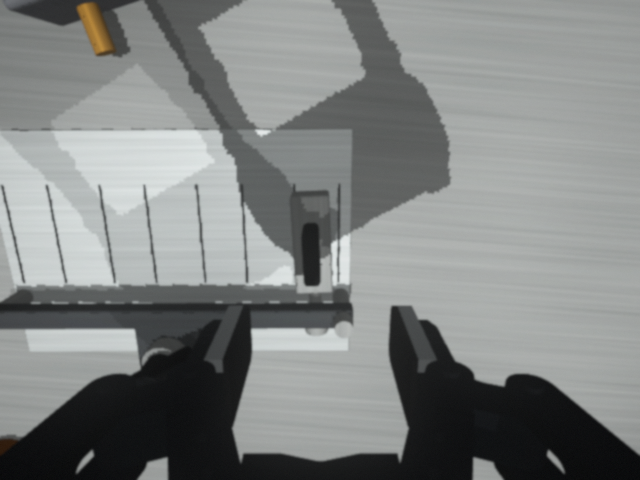

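View pics/s12.png

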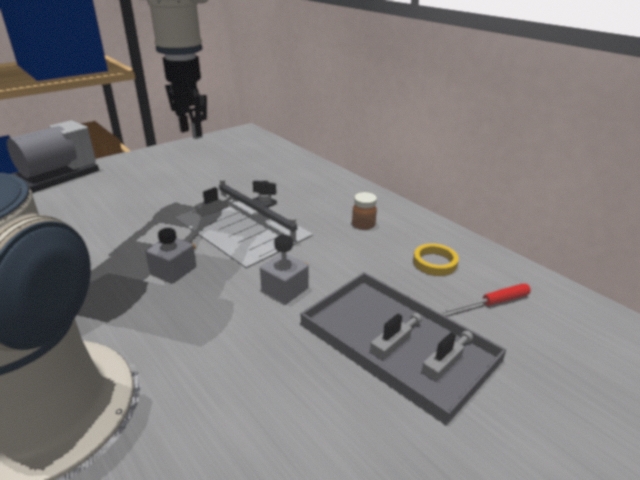

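Run:
```python
from h import *
c=capture("wrist")
for p in [(311,223),(312,286),(311.5,254)]: print(p2w(c,*p,.064).round(4))
```

```text
[0.4721 0.3722 0.064 ]
[0.5187 0.3763 0.064 ]
[0.4945 0.3742 0.064 ]
```

Call:
carry_out(targets=[[0.0255,-0.006,-0.03,0.002,0.004,0.002,0.05],[0.0255,-0.006,-0.07,0.002,0.004,0.002,0.05],[0.0255,-0.006,-0.11,0.002,0.004,0.002,0.05],[0.0255,-0.006,-0.145,0.002,0.004,0.002,0.05],[0.0255,-0.006,-0.169,0.002,0.004,0.002,0.05],[0.0255,-0.006,-0.169,0.002,0.004,0.002,0.05],[0.0255,-0.006,-0.169,0.002,0.004,0.002,0.005],[0.0255,-0.006,-0.169,0.002,0.004,0.002,0.005],[0.0255,-0.006,-0.169,0.002,0.004,0.002,0.005],[0.0255,-0.006,-0.169,0.002,0.004,0.002,0.005],[0.0255,-0.006,-0.169,0.002,0.004,0.002,0.005]])

```text
clock: 32.3
ee_pos: [0.4981, 0.374, 0.0394]
orientation: [0.001, -0.04, 0.999, 0.001]
force: [-1.7, -2.4, 11.6]
grip_width: 0.0108
```

Call:
carry_out(targets=[[0,0,0.001,0,0,0,0.005],[-0.006,-0.0005,0.0015,0,0,0,0.005],[-0.013,-0.001,0.0015,0,0,0,0.005],[-0.02,-0.0016,0.0015,0,0,0,0.005],[-0.028,-0.0023,0.0015,0,0,0,0.005],[-0.036,-0.003,0.0015,0,0,0,0.005],[-0.044,-0.0036,0.0015,0,0,0,0.005],[-0.052,-0.0043,0.0015,0,0,0,0.005],[-0.06,-0.005,0.0015,0,0,0,0.005],[-0.065,-0.0053,0.0015,0,0,0,0.005],[-0.065,-0.0053,0.0015,0,0,0,0.005]])

```text
clock: 33.22
ee_pos: [0.4318, 0.3685, 0.0409]
orientation: [0.001, -0.04, 0.999, 0.0]
force: [0.7, -0.2, -1.6]
grip_width: 0.011
```

Run:
```python
from h import *
s=st(); print(s["torque"],yaw_now())
c=capture("wrist"); cv2.imwrite("pics/w13.png",c["img"][:,:,::-1])
```

```text
t 33.22 p [0.4318 0.3685 0.0409] q [ 7.000e-04 -4.010e-02  9.992e-01  4.000e-04] F [ 0.7 -0.2 -1.6] g 0.011 j [ 0.6   0.66  1.67 -0.    0.81 -1.05]
[-0.00865826 -0.00648989 -0.00521652] 0.08017878226094402
```

View pics/w13.png

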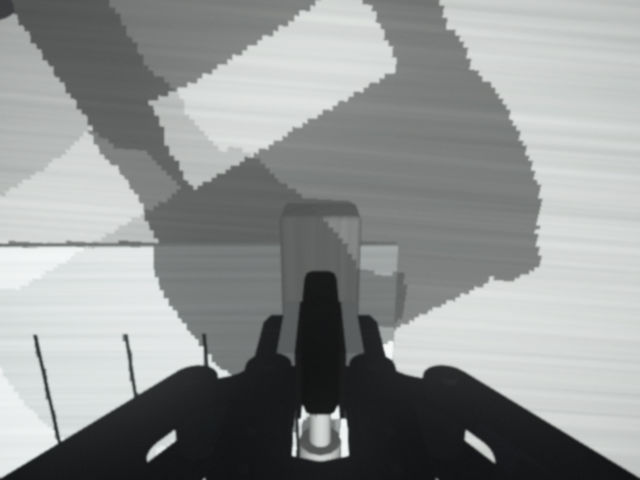

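Call:
carry_out(targets=[[0,0,0.03,0,0,0,0.005],[0,0,0.07,0,0,0,0.005],[0,0,0.11,0,0,0,0.005],[0,0,0.15,0,0,0,0.005],[0,-0.02,0.16,0,0,0,0.005],[0.01,-0.06,0.16,0,0,0,0.005],[0.02,-0.1,0.16,0,0,0,0.005],[0.03,-0.14,0.16,0,0,0,0.005],[0.04,-0.18,0.16,0,0,0,0.005],[0.05,-0.22,0.16,0,0,0,0.005],[0.06,-0.26,0.16,0,0,0,0.005],[0.062,-0.3,0.16,0,0,0.01,0.005]])

```text
clock: 34.27
ee_pos: [0.4963, 0.0664, 0.2013]
orientation: [0.002, -0.045, 0.999, 0.0]
force: [1.0, -0.3, -2.3]
grip_width: 0.0112
```

Call:
carry_out(targets=[[0,-0.04,0.0,0,0,0.01,0.005],[0,-0.08,0.0,0,0,0.02,0.005],[0,-0.12,0.0,0,0,0.025,0.005],[0,-0.16,0.0,0,0,0.025,0.005],[0,-0.2,0.0,0,0,0.025,0.005],[0,-0.213,0.0,0,0,0.025,0.005],[0,-0.213,0.0,0,0,0.025,0.005],[0,-0.213,0.0,0,0,0.025,0.005]])

```text
clock: 34.93
ee_pos: [0.4963, -0.1474, 0.2013]
orientation: [0.002, -0.056, 0.998, 0.001]
force: [0.6, -0.6, -1.6]
grip_width: 0.0112
```

Run:
```python
from h import *
s=st(); print(yaw_now(),turn_to(.115))
c=capture("wrist"); cv2.imwrite("pics/w14.png",c["img"][:,:,::-1])
```

```text
t 34.93 p [ 0.4963 -0.1474  0.2013] q [ 2.100e-03 -5.630e-02  9.984e-01  5.000e-04] F [ 0.6 -0.6 -1.6] g 0.0112 j [-0.41  0.38  1.65  0.    1.11 -2.09]
0.11256212502374537 [-0.0013  0.0042  0.0024]
```

View pics/w14.png

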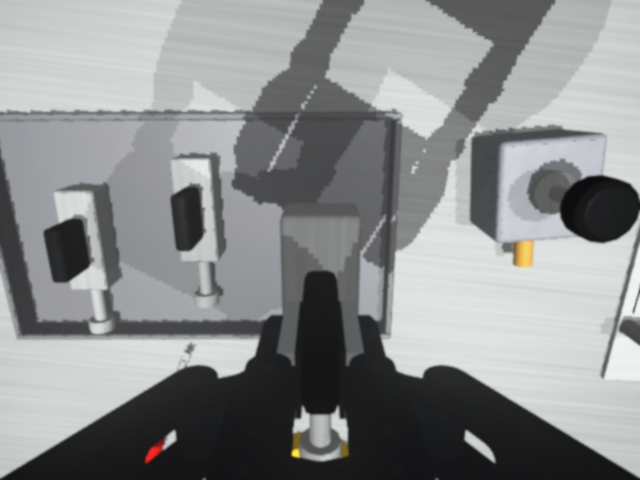

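Call:
carry_out(targets=[[-0.001,0.001,-0.04,-0.001,0.004,0.002,0.005],[-0.001,0.001,-0.08,-0.001,0.004,0.002,0.005],[-0.001,0.001,-0.11,-0.001,0.004,0.002,0.005],[-0.001,0.001,-0.135,-0.001,0.004,0.002,0.005],[-0.001,0.001,-0.15,-0.001,0.004,0.002,0.005],[-0.001,0.001,-0.157,-0.001,0.004,0.002,0.005],[-0.001,0.001,-0.161,-0.001,0.004,0.002,0.005],[-0.001,0.001,-0.1615,-0.001,0.004,0.002,0.005],[-0.001,0.001,-0.1615,-0.001,0.004,0.002,0.005]])

```text
clock: 35.73
ee_pos: [0.4958, -0.1453, 0.0405]
orientation: [0.0, -0.058, 0.998, -0.0]
force: [1.0, -0.7, -2.0]
grip_width: 0.0111
```

Call:
carry_out(targets=[[0,0,-0.0015,0,0,0,0.005],[0,0,-0.0015,0,0,0,0.005],[0,0,-0.0015,0,0,0,0.05],[0,0,-0.0015,0,0,0,0.05],[0,0,-0.0015,0,0,0,0.05],[0,0,0.03,0,0,0,0.05],[0,0,0.07,0,0,0,0.05],[0,0,0.11,0,0,0,0.05],[0,0,0.15,0,0,0,0.05],[0,0,0.165,0,0,0,0.05],[0,-0.04,0.165,0,0,0,0.05],[0,-0.08,0.165,0,0,0,0.05]])

```text
clock: 36.73
ee_pos: [0.4964, -0.2253, 0.2075]
orientation: [0.002, -0.06, 0.998, -0.001]
force: [1.9, 0.2, 0.3]
grip_width: 0.0501
```

Call:
carry_out(targets=[[0,-0.04,0,0,0,0,0.05],[0,-0.08,0,0,0,0,0.05],[0,-0.08,0,0,0,0,0.05],[0,-0.08,0,0,0,0,0.05]])

```text
clock: 37.07
ee_pos: [0.496, -0.3072, 0.2073]
orientation: [0.002, -0.058, 0.998, -0.001]
force: [-0.6, 0.3, 0.0]
grip_width: 0.05
```

Run:
```python
from h import *
s=st(); print(yaw_now())
c=capture("wrist"); cv2.imwrite("pics/w15.png",c["img"][:,:,::-1])
c=capture("side"); crop(c,"s15",230,220,300,220,2.6)
```

```text
t 37.07 p [ 0.496  -0.3072  0.2073] q [ 1.800e-03 -5.840e-02  9.983e-01 -9.000e-04] F [-0.6  0.3  0. ] g 0.05 j [-0.66  0.46  1.48  0.    1.2  -2.35]
0.11689373034587137
```

View pics/w15.png

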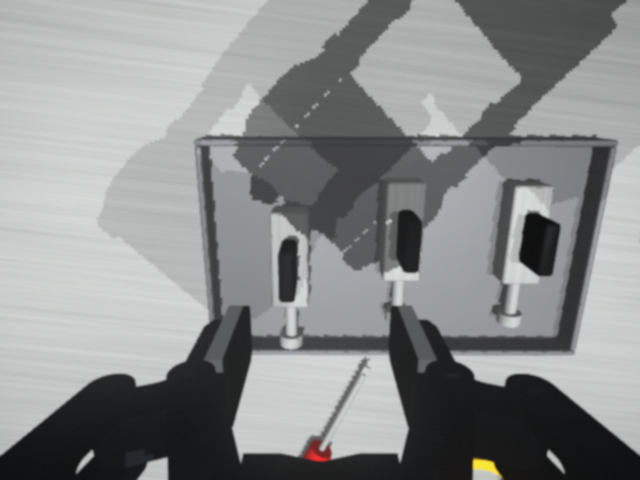

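View pics/s15.png

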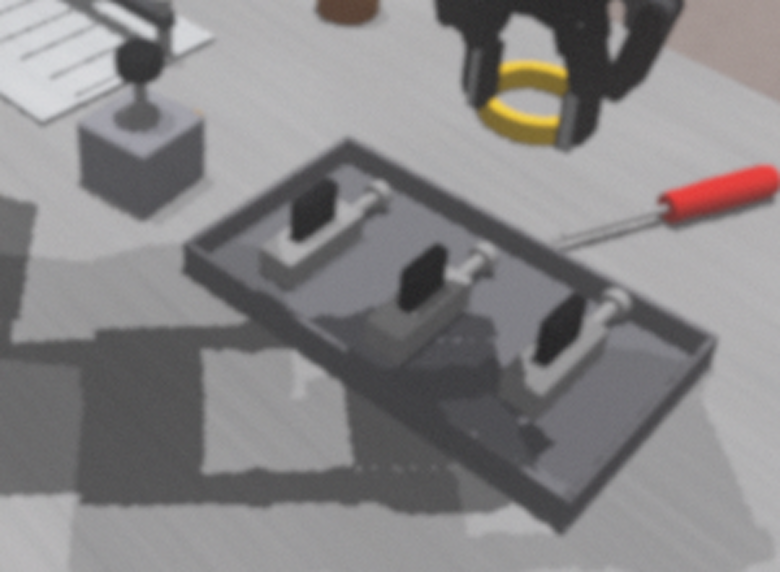

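Run:
```python
from h import *
c=capture("wrist"); crop(c,"w15c",250,190,90,170,3.4)
th=.115;Rm=np.array([[np.cos(th),-np.sin(th)],[np.sin(th),np.cos(th)]])
for n,p,z in [("tabtop-",(289,238),.063),("tabtop+",(287,302),.063),("body-",(290,207),.029),("collar end",(291,347),.017)]:
    w=p2w(c,*p,z); print(n,w.round(4),(Rm.T@(w[:2]+[.003,.002]-[.525,-.238])).round(4))
```

```text
tabtop- [ 0.5098 -0.3261  0.063 ] [-0.022  -0.0842]
tabtop+ [ 0.5587 -0.3228  0.063 ] [ 0.027  -0.0865]
body- [ 0.4957 -0.3291  0.029 ] [-0.0363 -0.0855]
collar end [ 0.6238 -0.3164  0.017 ] [ 0.0924 -0.0876]
```

View pics/w15c.png

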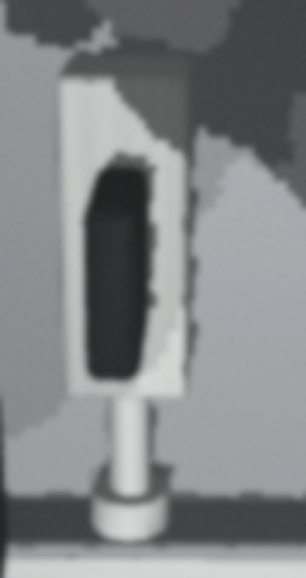

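Call:
carry_out(targets=[[0.041,-0.015,-0.03,0,0.004,-0.02,0.05],[0.041,-0.015,-0.07,0,0.004,-0.02,0.05],[0.041,-0.015,-0.11,0,0.004,-0.02,0.05],[0.041,-0.015,-0.145,0,0.004,-0.02,0.05],[0.041,-0.015,-0.169,0,0.004,-0.02,0.05],[0.041,-0.015,-0.169,0,0.004,-0.02,0.05],[0.041,-0.015,-0.169,0,0.004,-0.02,0.005],[0.041,-0.015,-0.169,0,0.004,-0.02,0.005],[0.041,-0.015,-0.169,0,0.004,-0.02,0.005],[0.041,-0.015,-0.169,0,0.004,-0.02,0.005],[0.041,-0.015,-0.169,0,0.004,-0.02,0.005]])

```text
clock: 38.13
ee_pos: [0.5382, -0.3199, 0.0405]
orientation: [0.001, -0.05, 0.999, -0.001]
force: [-0.3, 1.7, 10.9]
grip_width: 0.0113
```

Call:
carry_out(targets=[[0,0,0.001,0,0,0,0.005],[-0.006,-0.0007,0.001,0,0,0,0.005],[-0.012,-0.0014,0.001,0,0,0,0.005],[-0.018,-0.002,0.001,0,0,0,0.005],[-0.02,-0.0023,0.001,0,0,0,0.005],[-0.02,-0.0023,0.001,0,0,0,0.005],[-0.02,-0.0023,0,0,0,0,0.005],[-0.02,-0.0023,0,0,0,0,0.005]])

```text
clock: 38.8
ee_pos: [0.5182, -0.3223, 0.0405]
orientation: [0.001, -0.05, 0.999, -0.001]
force: [-2.4, -0.1, 1.4]
grip_width: 0.0111
```

Run:
```python
from h import *
st()
c=capture("side"); crop(c,"s16",230,220,300,220,2.6)
```

```text
t 38.8 p [ 0.5182 -0.3223  0.0405] q [ 8.000e-04 -5.010e-02  9.987e-01 -1.400e-03] F [-2.4 -0.1  1.4] g 0.0111 j [-0.65  0.7   1.56 -0.    0.88 -2.32]
```

View pics/s16.png

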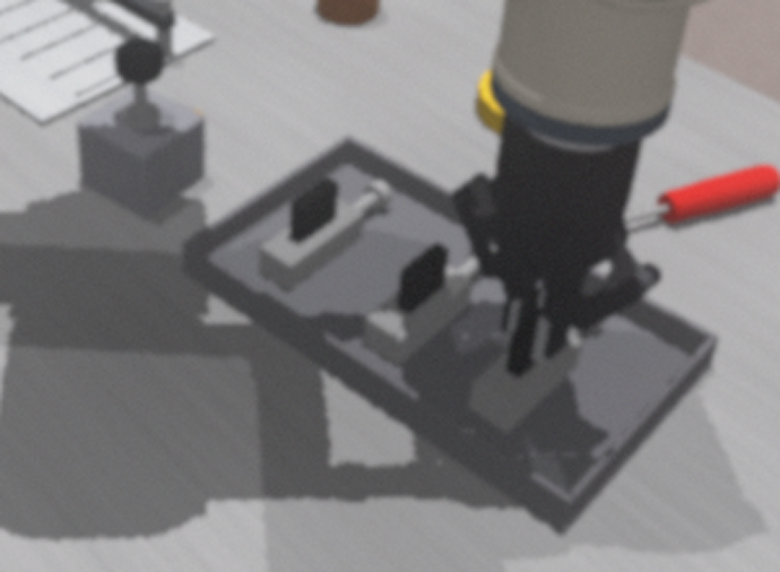

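Call:
carry_out(targets=[[0,0,0,0,0,0,0.05],[0,0,0,0,0,0,0.05],[0,0,0,0,0,0,0.05],[0,0,0.03,0,0,0,0.05],[0,0,0.07,0,0,0,0.05],[0,0,0.11,0,0,0,0.05],[0,0,0.15,0,0,0,0.06],[0,0,0.16,0,0,0,0.085],[-0.01,0.04,0.16,0,0,0,0.085],[-0.02,0.08,0.16,0,0,0,0.085],[-0.03,0.12,0.16,0,0,0,0.085],[-0.04,0.16,0.16,0,0,0,0.085]])

```text
clock: 39.85
ee_pos: [0.4775, -0.1608, 0.2005]
orientation: [0.001, -0.05, 0.999, -0.001]
force: [1.6, -0.6, 0.6]
grip_width: 0.0852
```

Call:
carry_out(targets=[[-0.01,0.04,0,0,0,0,0.085],[-0.02,0.08,0,0,0,0,0.085],[-0.023,0.12,0,0,0,0,0.085],[-0.023,0.16,0,0,0,0,0.085],[-0.023,0.163,0,0,0,0,0.085],[-0.023,0.163,0,0,0,0,0.085],[-0.023,0.163,0,0,0,0,0.085]])

```text
clock: 40.43
ee_pos: [0.4547, 0.0022, 0.2005]
orientation: [0.001, -0.05, 0.999, -0.002]
force: [-0.1, -0.4, -1.0]
grip_width: 0.0853
```

Run:
```python
from h import *
st(); print(turn_to(.082))
c=capture("wrist"); cv2.imwrite("pics/w17.png",c["img"][:,:,::-1])
c=capture("side"); crop(c,"s17",230,200,300,220,2.6)
```

```text
t 40.43 p [0.4547 0.0022 0.2005] q [ 0.0013 -0.0505  0.9987 -0.0016] F [-0.1 -0.4 -1. ] g 0.0853 j [-0.12  0.29  1.79 -0.    1.05 -1.79]
[ 0.0031  0.0027 -0.019 ]
```

View pics/w17.png

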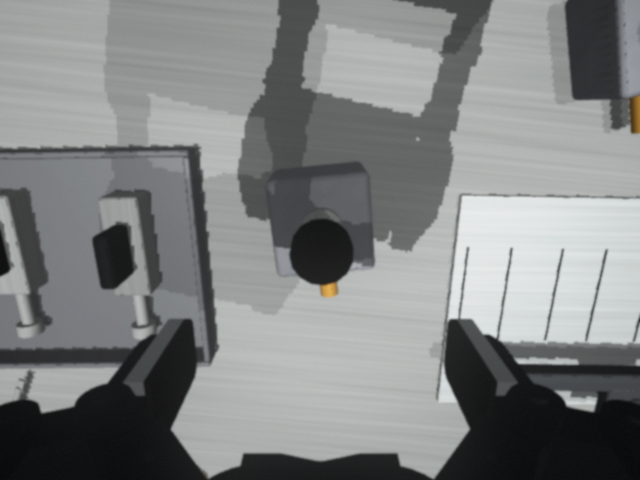

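View pics/s17.png

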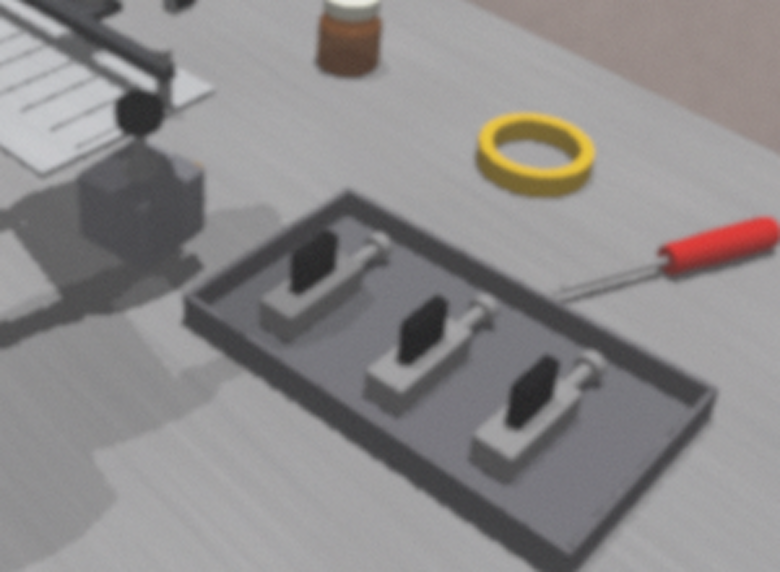

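Call:
carry_out(targets=[[0,0.0005,-0.04,0.003,0.003,-0.019,0.085],[0,0.0005,-0.08,0.003,0.003,-0.019,0.085],[0,0.0005,-0.105,0.003,0.003,-0.019,0.085],[0,0.0005,-0.105,0.003,0.003,-0.019,0.085],[0,0.0005,-0.105,0.003,0.003,-0.019,0.03],[0,0.0005,-0.105,0.003,0.003,-0.019,0.03],[0,0.0005,-0.105,0.003,0.003,-0.019,0.03],[0,0.0005,-0.105,0.003,0.003,-0.019,0.03],[0,0.0005,-0.105,0.003,0.003,-0.019,0.03],[0,0.0005,-0.105,0.003,0.003,-0.019,0.03],[0,0.0005,-0.105,0.003,0.003,-0.019,0.03]])

```text
clock: 41.45
ee_pos: [0.4556, 0.0023, 0.0966]
orientation: [0.001, -0.04, 0.999, 0.0]
force: [0.9, 9.2, 3.0]
grip_width: 0.0341
```

Call:
carry_out(targets=[[0,0,-0.005,0,0,0,0.03],[0,0,-0.01,0,0,0,0.03],[0,0,-0.015,0,0,0,0.03],[0,0,-0.02,0,0,0,0.03],[0,0,-0.024,0,0,0,0.03],[0,0,-0.026,0,0,0,0.03],[0,0,-0.028,0,0,0,0.03],[0,0,-0.028,0,0,0,0.03]])

```text
clock: 42.12
ee_pos: [0.4564, 0.0024, 0.0696]
orientation: [0.002, -0.04, 0.999, 0.0]
force: [-5.3, 7.4, 36.7]
grip_width: 0.0343
```

Call:
carry_out(targets=[[0,0,0.0,0,0,0,0.085],[0,0,0.0,0,0,0,0.085],[0,0,0.0,0,0,0,0.085],[0,0,0.0,0,0,0,0.085],[0,0,0.0,0,0,0,0.085],[0,0,0.04,0,0,0,0.085],[0,0,0.08,0,0,0,0.085],[0,0,0.12,0,0,0,0.085],[0,0,0.16,0,0,0,0.085],[-0.03,0.0,0.18,0,0,0,0.085],[-0.06,0.0,0.19,0,0,0,0.085],[-0.06,0.0,0.19,0,0,0,0.085]])

```text
clock: 43.12
ee_pos: [0.3927, 0.0027, 0.2613]
orientation: [0.002, -0.04, 0.999, 0.0]
force: [1.4, -0.4, -0.3]
grip_width: 0.085
```

Run:
```python
from h import *
st()
c=capture("wrist"); cv2.imwrite("pics/w18.png",c["img"][:,:,::-1])
c=capture("side"); cv2.imwrite("pics/s18.png",c["img"][:,:,::-1]); crop(c,"s18c",140,160,260,195,3)
```

```text
t 43.12 p [0.3927 0.0027 0.2613] q [ 2.500e-03 -3.980e-02  9.992e-01  1.000e-04] F [ 1.4 -0.4 -0.3] g 0.085 j [-0.15  0.12  1.83  0.    1.19 -1.8 ]
```

View pics/w18.png

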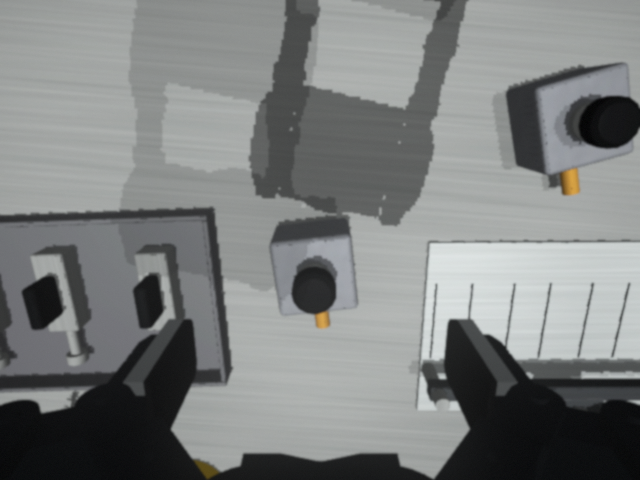

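View pics/s18c.png

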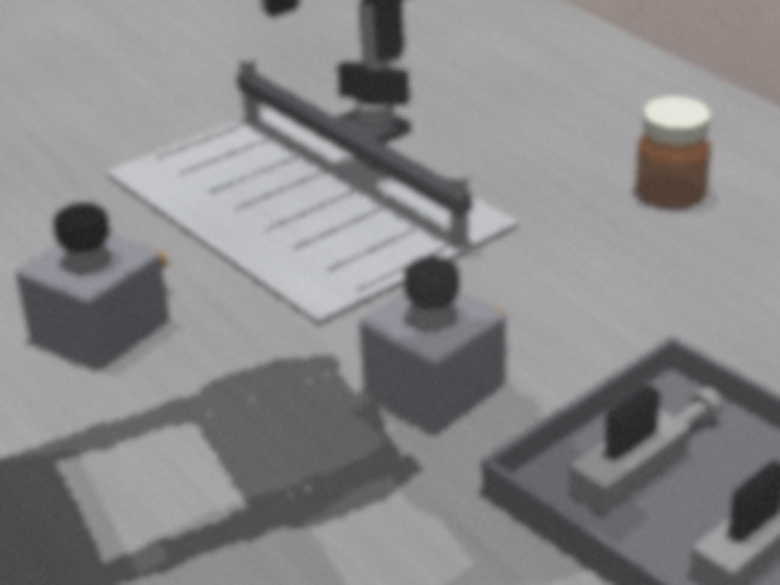

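View pics/s18.png

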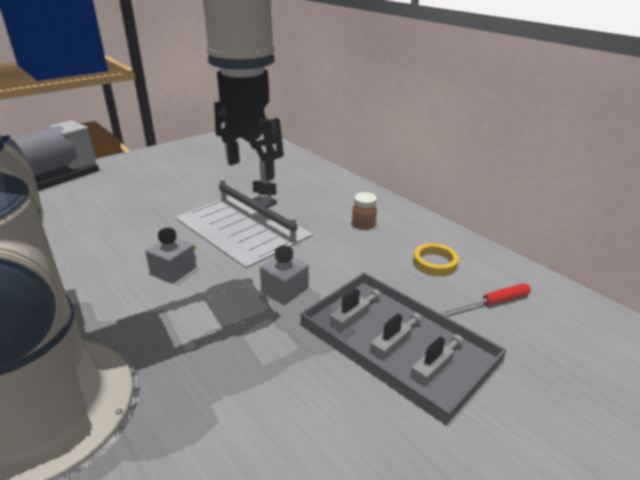

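```bash
python3 -c "
from station import *
print(job_done())"
```

```text
the job is handed in; nothing more can be done
None
```

The job is done and handed in after about 43 s, with no verdict reported back.

- **Vent opened:** I used the vent box beside the tray, the one farthest to the robot's right. The knob went up to its stop, with about 44 N felt at the end.
- **Clamp loosened:** I turned the knob clockwise to its end stop in three grips, about 4.3 rad by the tool's yaw. That is slightly past the nominal 4.2 and probably grip slack. A 6.5 N m reaction confirmed the stop, and the bar looked raised in the pictures.
- **Loggers unloaded:** Three loggers were present, at fixture y = -117, 39 and 117 mm. I drew each one out level and laid it in the tray. The first was later knocked up against the tray wall, so I gripped it again and moved it back about 20 mm.
- **Vent closed:** I pushed the knob home and felt about 37 N at the bottom.

**Last checks:** In the last pictures all three loggers lie flat in the tray with their tabs up. The platen is empty, the bar is still raised, and the vent head is back at its starting position in the image. In the side view the tape roll, jar and screwdriver look undisturbed, and the robot touches nothing.

**Disagreement:** The camera positions were about 2–3 mm off from where the gripper actually met the clamp knob. That caused about 51 N of side force at the wrist on the first clamp grip, below the 120 N wrist limit, so I released, recentred and gripped again.

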